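# Turn the screwdrivers round into the rack and shut the bin

### The job

The screwdrivers were pushed into the grey tilt-out bin handle-first, so only their blades can be got hold of and the bin cannot shut. Turn each one round and put it away in the steel rack: blade through an eyelet and both flanges, handle right up against the front flange. Leave the emptied bin tipped fully shut, and do not knock the lantern over.

Things in the scene. Friction and masses are not known exactly. Their poses are not given: they have to be found in the camera images.
- driver1_handle (a point): screwdriver with a flat blade tip, 200 mm long, 0.1 to 0.15 kg; may be absent. Square amber handle 26 x 26 x 95 mm, round steel blade 8 mm across, 105 mm long. Point: middle of the handle; x axis along the axis to the tip. Handle front 47.5 mm and tip 152.5 mm ahead, butt 47.5 mm behind. It balances 15 mm behind the handle's front: laid down, it rests on a handle flat, blade level 13 mm up.
- driver1_tip (a point): the tip of driver1's blade, on its axis, same axes as driver1_handle
- driver2_handle (a point): screwdriver with a cross tip, 200 mm long, 0.1 to 0.15 kg; may be absent. Square amber handle 26 x 26 x 95 mm, round steel blade 8 mm across, 105 mm long. Point: middle of the handle; x axis along the axis to the tip. Handle front 47.5 mm and tip 152.5 mm ahead, butt 47.5 mm behind. It balances 15 mm behind the handle's front: laid down, it rests on a handle flat, blade level 13 mm up.
- driver2_tip (a point): the tip of driver2's blade, on its axis, same axes as driver2_handle
- driver3_handle (a point): screwdriver with a hexagon nut-driver tip, 200 mm long, 0.1 to 0.15 kg; may be absent. Square amber handle 26 x 26 x 95 mm, round steel blade 8 mm across, 105 mm long. Point: middle of the handle; x axis along the axis to the tip. Handle front 47.5 mm and tip 152.5 mm ahead, butt 47.5 mm behind. It balances 15 mm behind the handle's front: laid down, it rests on a handle flat, blade level 13 mm up.
- driver3_tip (a point): the tip of driver3's blade, on its axis, same axes as driver3_handle
- eyelet1 (a point): centre of one eyelet of the steel screwdriver rack at the outer face of its front flange, 55 mm above the shelf; x axis points through the eyelet to the rear flange, y along the row, z up. Eyelets are 13 mm round holes 62 mm apart, each in line with an equal hole in the rear flange
- eyelet2 (a point): centre of one eyelet of the steel screwdriver rack at the outer face of its front flange, 55 mm above the shelf; x axis points through the eyelet to the rear flange, y along the row, z up. Eyelets are 13 mm round holes 62 mm apart, each in line with an equal hole in the rear flange
- eyelet3 (a point): centre of one eyelet of the steel screwdriver rack at the outer face of its front flange, 55 mm above the shelf; x axis points through the eyelet to the rear flange, y along the row, z up. Eyelets are 13 mm round holes 62 mm apart, each in line with an equal hole in the rear flange
- rack: fixed steel channel, 184 mm wide (y), 64 mm deep (x), 88 mm high: two upright flanges 4 mm thick, front one at x 0 to 4 mm, rear one at x 60 to 64 mm, both with three eyelets. A screwdriver belongs in it level, blade through both flanges, handle front against the front flange (handle on the -x side). Origin on the shelf, middle of the front flange's outer face.
- bin_unit: fixed grey shell of the tilt-out bin, 177 mm wide (y), 85 mm deep (x 0 to 85 mm), 169 mm high, open at the front (-x). Origin on the shelf at the middle of the front; the bin's hinge line runs along y, 15 mm above the origin. In the tipped-out bin the screwdrivers lie handle-first, butt at the hinge, 60 mm of blade standing out past the rim, rising at 30 degrees.
- tilt_bin (a joint): tilt of the dark grey bin, rad: 0 shut (front upright), 1.047 tipped fully out towards -x of the shell (its start). Little friction: below about 0.3 it falls shut by itself, above that it falls open. 2 to 3 N shuts it: lift the rim or its lip in an arc about the hinge (from fully out, a level push on the rim alone jams).
- bin_rim (a point): middle of the top edge of the bin's front wall, inner side, 140 mm from the hinge line. Wall 165 mm wide, 3 mm thick; finger lip 80 mm wide standing 12 mm out of its outer face 4 mm below the edge. Three compartments 47 mm wide, 50 mm apart, between dividers that stand 55 mm (near the hinge) to 34 mm (near the edge) off the wall.
- lantern: grey battery lantern, 85 x 62 mm and 165 mm tall, standing at one side; origin under its middle, z up. Not part of the job: only leave it standing. The shelf on the robot's side of the rack and of the bin is clear for laying things down.

How it is judged (in metres and radians):
On the way:
1. every screwdriver that is there is through an eyelet of the rack, fully home (x of driver1_tip in the frame of rack between 0.093 and 0.112 m and z of driver1_tip in the frame of rack between 0.04 and 0.072 m and y of driver1_tip in the frame of rack between -0.075 and 0.075 m and x of each of driver1_handle, driver2_handle, driver3_handle in the frame of rack below -0.03 m and angle between the x axis of each of driver1, driver2, driver3 and the x axis of rack, either way round below 0.16 rad and x of driver2_tip in the frame of rack between 0.093 and 0.112 m and z of driver2_tip in the frame of rack between 0.04 and 0.072 m and y of driver2_tip in the frame of rack between -0.075 and 0.075 m and x of driver3_tip in the frame of rack between 0.093 and 0.112 m and z of driver3_tip in the frame of rack between 0.04 and 0.072 m and y of driver3_tip in the frame of rack between -0.075 and 0.075 m), for 0.3 s.
At the end, for the whole second after the job is handed in: Every screwdriver present is through an eyelet of the rack and both its flanges, handle end within about 12 mm of the front flange, in line with the eyelets within 9 degrees and at rest; the bin is shut within 0.07 rad; the lantern still stands (all of step 1 and value of joint tilt_bin below 0.07 rad and angle between lantern's own z axis and vertical below 0.3 rad and linear speed of each of driver1, driver2, driver3 below 0.03 m/s); the robot touches nothing.
It fails at once if the lantern is knocked over (angle between lantern's own z axis and vertical above 0.6 rad).
Of driver1, driver2, driver3 only 2 to 3 are there at a start; the rules pass over those that are not, and their reading is None.
At some moment in a run one of driver1, driver2, driver3 may be knocked a few centimetres aside while the robot is not near it.
Once in a run the grip may slacken for a moment while it holds something.
It also fails if it takes over 210 s, if anything falls off the work surface, if the arm or the gripper's body presses on something with over 40 N, if the wrist force passes 120 N, or if a joint passes its speed limit or range.

### The arm

A 6-joint arm with a two-finger parallel gripper is mounted at the origin on the work surface. World frame = base frame: x ahead of the robot, y to its left, z up, the work surface at z = 0. Lengths are in m, angles in degrees, forces in N, time in s.
With the tool pointing down it reaches from about 0.25 to 0.725 m from the base axis. Payload 9.7 kg.
Tool frame: the origin (TCP) lies at the very end of the fingers, on their centre line; the grasp point (between the pads) lies 19 mm behind it (bot.grip_point_offset is the z of the grasp point in the tool frame, in m); z points along the fingers, x is the direction in which the jaws open and shut, and the axes are right-handed (so a half turn about z gives the same grasp; the last joint's range is limited). The gripper opens to 85 mm and grips with 20 to 120 N. Pads are 22 mm wide; open, the fingers measure 114 mm over their backs; the gripper's body (76 mm by 85 mm) begins 54 mm behind the grasp point. The pads swing forward as they close: fully open they stand 13 mm farther back than shut.
Start: joints at [76.318, 4.979, 10.078, 95.1, 0, 90], TCP at [0.13, 0.534, 0.231] pointing down, gripper open.
Joint ranges: [-179.16, 179.16], [-48.56, 103.87], [-65.8, 70.77], [-126.05, 130.52], [-82.76, 87.17], [-180, 180]. Speed limits (degrees/s): [127.2, 127.2, 147.25, 180, 180, 180].

### API

Orientations are given as [roll, pitch, yaw] about the fixed x, y, z axes, in that order (R = Rz(yaw) Ry(pitch) Rx(roll)).
In Python, from workcell import get_obs, viewer, job_done, bot gives the robot as it stands.
- The arm moves only by the shell command python3 -m handwheel 'ROWS' [FORCE]. ROWS is JSON, a list of rows, each a list of 5 numbers: the closure, from 0 (fully open) to 1 (shut), then the shift along the world's x, y, z in m, then the turn about the world's z in degrees. A call has 1 to 5 rows; each row is the pose to reach, as a shift and turn from the pose measured when the call began; what a row does not reach only later rows make up. A row lasts 1/10 s, in which the tool goes at most 50 mm and 8.59 degrees, less where a joint would pass 70% of its speed; a pose out of reach is approached as far as the arm can. A call with a gripper value outside its range is refused whole. The fingers move at their own pace and stop on an object; FORCE is the grip in N (left out, the last holds). Time passes only in rows, so rows that repeat a pose let the fingers close. It gives the time, the measured TCP pose, the force and the opening at its end, in the units of the state.
- get_obs(): the state, without advancing time (a new reading comes with each control period).
- viewer.camera(name): name is "side" or "top"; returns a dict with "color" (480x640x3 uint8, blue, green, red), "K" (3x3 intrinsics, pixels), "origin" and "orientation" of the camera in the world. Camera axes: x right, y down, z forward; pixel columns grow to the right and rows downward; lengths in m; the calibration is good to about 2 mm. A picture is of the moment at which its call begins. There is no depth.
- job_done(): hands the job in, once; it reports no verdict.
The state is a dict: "time": time; "q": joint angles; "qd": joint speeds; "joint_efforts": joint torques, N m; "ee_pos": TCP position; "tcp_rot": TCP orientation; "wrist_force": force on the tool from outside, world axes, zero at the start; "torque": the same for the moment, N m; "opening": finger opening in m.
Only numpy, scipy, OpenCV 4.12 (cv2) and the standard library are available. Lean on these libraries where they do the work, as an engineer would, in place of code of your own. Each camera call takes 0.05 s, during which the arm holds its last target.

## Working session

There is one attempt and no reset: what is moved stays moved. The work goes in short steps, Python scripts to look and compute and a shell command to move; the robot and the scene stay as the last step left them, time stands still between calls to the robot, and variables do not carry over. Pictures are saved under pics/ and viewed, and the job is handed in when it is done.

```bash
ls; mkdir -p pics; python3 - <<'E'
from workcell import get_obs, viewer, bot
import cv2
print(get_obs()); print(bot.grip_point_offset)
for n in ("side","top"):
    c=viewer.camera(n); cv2.imwrite(f"pics/{n}0.png",c["color"]); print(n,c["K"],c["origin"],c["orientation"])
E
```

```text
pics
{'time': 0.0, 'q': array([ 7.63191312e+01,  5.01044695e+00,  1.00336659e+01,  9.50997897e+01,
       -1.19636855e-03,  9.00004786e+01]), 'qd': array([ 0.03572656,  0.01894946,  0.0548434 ,  0.0487235 ,  0.01028572,
       -0.00541244]), 'joint_efforts': array([ 1.46108387e-04, -5.20385242e+01,  4.64803398e+01,  1.58760336e-02,
       -1.00703908e-04, -1.25753989e-06]), 'ee_pos': array([0.13003234, 0.53416405, 0.23058228]), 'tcp_rot': array([1.79998803e+02, 7.65706987e-02, 7.63186526e+01]), 'wrist_force': array([-0.26850177,  0.49531727, -0.17659133]), 'torque': array([-0.00010492, -0.05201559, -0.06943114]), 'opening': 0.08533961634881762}
-0.0187
side [[615.74460501   0.         333.54723653]
 [  0.         615.74460501 241.15176156]
 [  0.           0.           1.        ]] [ 0.051795   -0.47913317  1.01839055] [-140.04811383    0.69472025  -42.11091428]
top [[572.68134846   0.         331.51935491]
 [  0.         572.68134846 231.30054646]
 [  0.           0.           1.        ]] [0.34750716 0.07626721 1.23186995] [-168.80185209    1.16978092  -89.05611388]
```

View pics/side0.png

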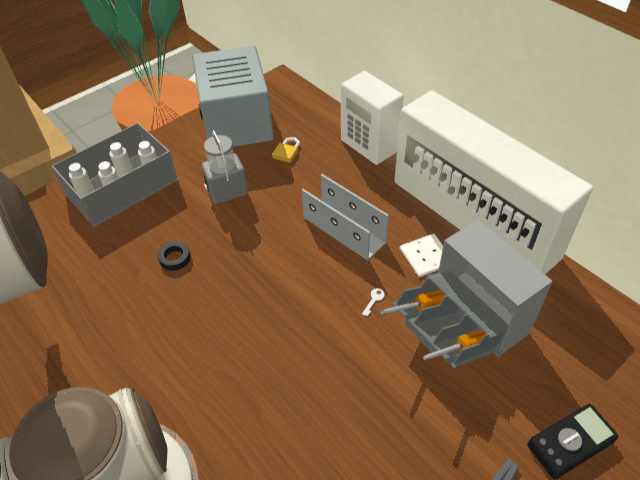

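View pics/top0.png

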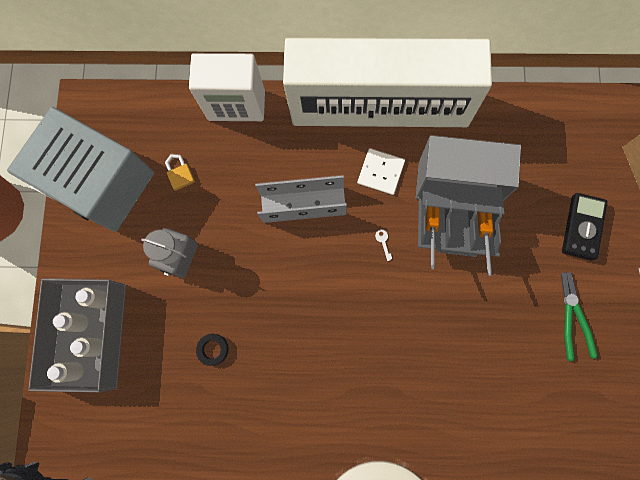

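```bash
cat > h.py <<'E'
import numpy as np, cv2
from scipy.spatial.transform import Rotation as R
from workcell import get_obs, viewer, bot
def cam(n):
    c=viewer.camera(n); c["R"]=R.from_euler("xyz",c["orientation"],degrees=True).as_matrix(); c["o"]=np.array(c["origin"]); return c
def ray(c,p):
    d=c["R"]@np.linalg.inv(c["K"])@np.array([p[0],p[1],1.0]); return c["o"],d/np.linalg.norm(d)
def onz(c,p,z):
    o,d=ray(c,p); return o+d*(z-o[2])/d[2]
def proj(c,X):
    v=c["K"]@(c["R"].T@(np.asarray(X,float)-c["o"])); return v[:2]/v[2]
def tri(c1,p1,c2,p2):
    o1,d1=ray(c1,p1);o2,d2=ray(c2,p2)
    A=np.stack([d1,-d2],1); s=np.linalg.lstsq(A,o2-o1,rcond=None)[0]
    a=o1+d1*s[0]; b=o2+d2*s[1]; return (a+b)/2, np.linalg.norm(a-b)
def crop(c,name,x0,y0,x1,y1):
    im=c["color"][y0:y1,x0:x1]; k=min(800/(x1-x0),600/(y1-y0)); k=int(k) if k>=1 else k
    cv2.imwrite(f"pics/{name}.png",cv2.resize(im,None,fx=k,fy=k,interpolation=cv2.INTER_CUBIC)); print(name,"scale",k)
E
python3 - <<'E'
from h import *
s=cam("side");t=cam("top")
crop(s,"s1",290,170,550,365); crop(t,"t1",240,130,540,290)
E
```

```text
s1 scale 3
t1 scale 2
```

View pics/s1.png

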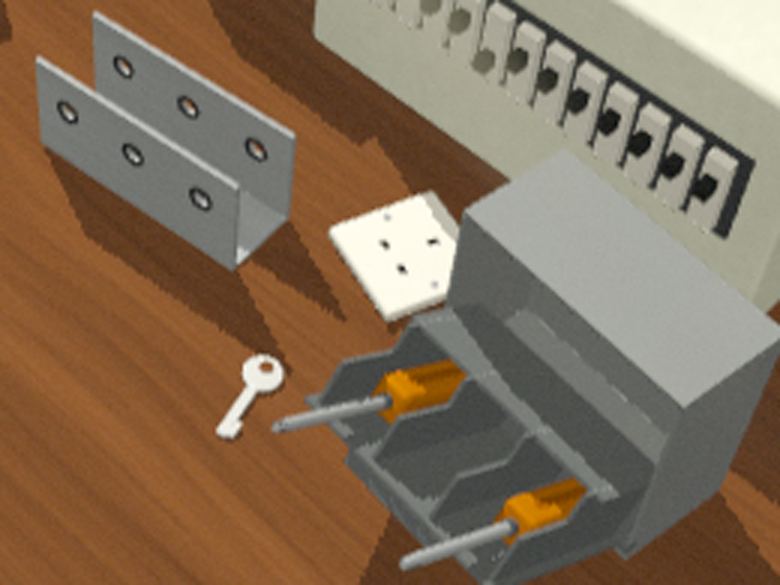

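View pics/t1.png

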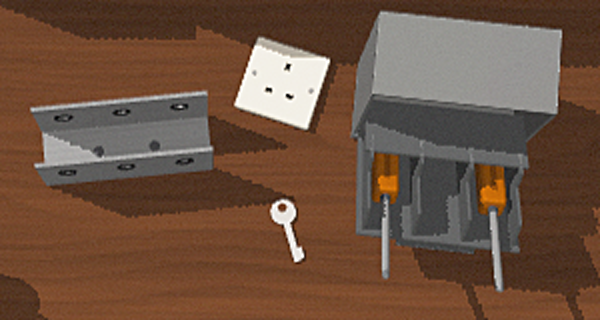

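```bash
cat > eye.py <<'E'
from h import *
SF=[(68,111),(133,154),(202,198)];SR=[(124,66),(188,107),(257,149)]
TF=[(68,172),(126,166),(186,160)];TR=[(65,117),(124,112),(182,106)]
def ref(c,p,sz=7,th=85):
    g=cv2.cvtColor(c["color"],cv2.COLOR_BGR2GRAY); g=cv2.resize(g,None,fx=4,fy=4,interpolation=cv2.INTER_CUBIC)
    x,y=int(p[0]*4),int(p[1]*4); r=sz*4
    w=g[y-r:y+r,x-r:x+r]; m=(w<th).astype(np.uint8)
    cs,_=cv2.findContours(m,cv2.RETR_EXTERNAL,cv2.CHAIN_APPROX_NONE)
    b=min((c for c in cs if cv2.contourArea(c)>60),key=lambda c:np.hypot(*(np.array(cv2.boundingRect(c)[:2])+np.array(cv2.boundingRect(c)[2:])/2-r)),default=None)
    if b is None: return np.array(p),0
    h=cv2.convexHull(b); mo=cv2.moments(h); return np.array([(x-r+mo["m10"]/mo["m00"]+.5)/4-.5,(y-r+mo["m01"]/mo["m00"]+.5)/4-.5]),mo["m00"]/16
if __name__=="__main__":
    s=cam("side");t=cam("top")
    for lab,S,T in(("F",SF,TF),("R",SR,TR)):
        for a,b in zip(S,T):
            pa,A=ref(s,np.array(a)/3+(290,170)); pb,B=ref(t,np.array(b)/2+(240,130))
            X,e=tri(s,pa,t,pb); print(lab,pa.round(1),A,pb.round(1),B,(X*1000).round(1),round(e*1000,2), (onz(s,pa,.055)*1000).round(1),(onz(t,pb,.055)*1000).round(1))
E
python3 eye.py
```

```text
F [312.  207.1] 37.3125 [273.3 215.9] 30.0 [611.6 226.9  58.6] 1.32 [614.3 229.3  55. ] [611.8 227.7  55. ]
F [333.8 221.1] 38.40625 [302.7 213. ] 32.9375 [618.2 165.   59.5] 1.21 [621.4 167.7  55. ] [618.7 165.6  55. ]
F [356.4 235.9] 41.875 [331.8 210.3] 33.625 [625.  103.8  59.3] 1.45 [628.2 106.1  55. ] [625.3 104.3  55. ]
R [330.7 191.9] 35.6875 [271.3 188.5] 35.59375 [670.8 233.2  59.1] 1.08 [674. 236.  55.] [671.5 234.   55. ]
R [352.2 205.3] 38.625 [300.5 185.6] 33.78125 [677.4 171.4  60. ] 0.71 [681.1 174.6  55. ] [678.5 172.   55. ]
R [374.8 219.4] 42.34375 [329.2 182.9] 34.46875 [684.6 110.4  59.2] 1.18 [687.9 112.8  55. ] [685.3 110.9  55. ]
```

```bash
python3 - <<'E'
from h import *
s=cam("side");t=cam("top")
P=lambda a:np.array(a)/3+(290,170); T=lambda b:np.array(b)/2+(240,130)
d={"Ltip":((275,428),(385,277)),"Lfront":((388,401),(387,195)),"Rtip":((404,565),(500,289)),"Rfront":((513,526),(493,210)),
}
X={}
for k,(a,b) in d.items():
    X[k],e=tri(s,P(a),t,T(b)); print(k,(X[k]*1000).round(1),round(e*1000,1))
for k in "LR":
    v=X[k+"tip"]-X[k+"front"]; print(k,np.linalg.norm(v),np.degrees(np.arctan2(v[1],v[0])),np.degrees(np.arcsin(v[2]/np.linalg.norm(v))))
crop(s,"s2",370,260,500,370); crop(t,"t2",400,180,530,290)
E
```

```text
Ltip [495.2 -94.2 130.5] 1.7
Lfront [ 585.9 -105.1   79.7] 0.3
Rtip [ 484.7 -203.7  130.7] 0.7
Rfront [ 572.6 -213.    81.2] 3.4
L 0.10455389055299942 173.09278897862703 29.122650565715354
R 0.1013741993194517 173.95278611142695 29.21849903305316
s2 scale 5
t2 scale 5
```

View pics/s2.png

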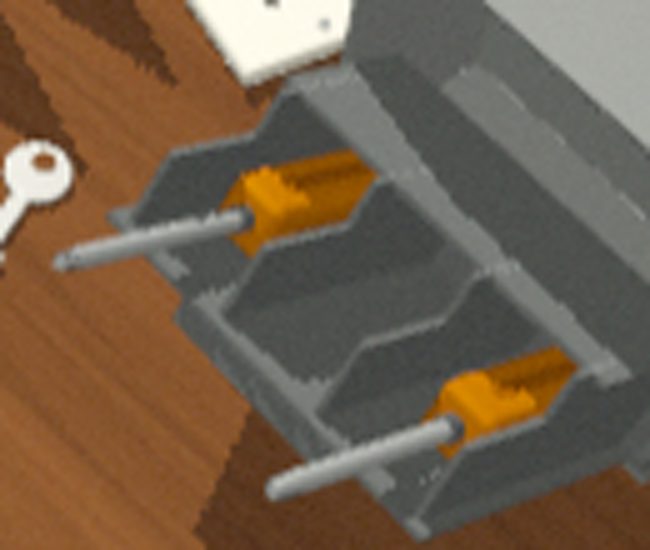

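View pics/t2.png

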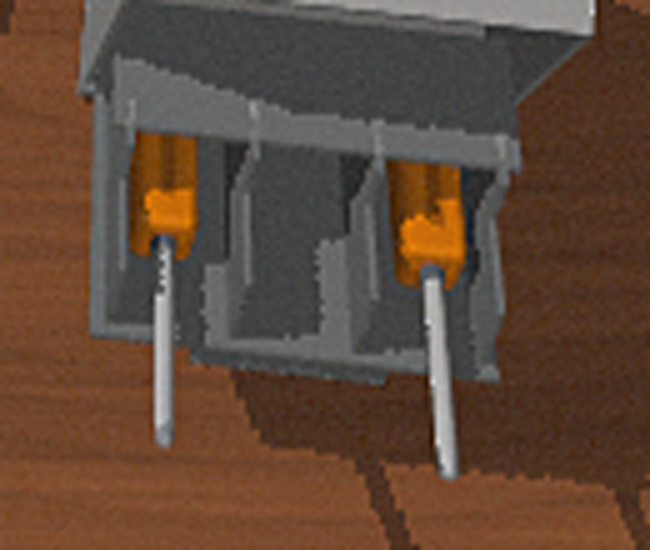

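```bash
python3 -m handwheel '[[0.4,0.13,-0.2,0.03,0],[0.4,0.13,-0.2,0.03,0],[0.4,0.13,-0.2,0.03,0],[0.4,0.13,-0.2,0.03,7],[0.4,0.13,-0.2,0.03,7]]' 120
python3 -m handwheel '[[0.4,0.13,-0.2,0,0],[0.4,0.13,-0.2,0,0],[0.4,0.13,-0.2,0,0],[0.4,0.13,-0.2,0,0],[0.4,0.13,-0.2,0,0]]'
python3 -m handwheel '[[0.4,0.12,-0.2,-0.05,0],[0.4,0.12,-0.2,-0.05,0],[0.4,0.12,-0.2,-0.05,0],[0.4,0.12,-0.2,-0.05,0],[0.4,0.12,-0.2,-0.05,0]]'
python3 -c "
from h import *
o=get_obs();print(o['q'],o['ee_pos'],o['tcp_rot'],o['opening'])"
```

```text
time: 0.9
ee_pos: [0.2608, 0.3323, 0.2618]
tcp_rot: [180.0, -0.0, 83.5]
wrist_force: [0.2, 0.3, 0.3]
opening: 0.0509
time: 1.4
ee_pos: [0.3916, 0.13, 0.2621]
tcp_rot: [179.9, -0.0, 83.5]
wrist_force: [0.9, -0.0, -0.4]
opening: 0.0512
time: 1.9
ee_pos: [0.5124, -0.0725, 0.2114]
tcp_rot: [179.9, -0.0, 83.4]
wrist_force: [0.3, 0.6, 0.3]
opening: 0.0512
[-8.07319396e+00  3.63222063e-02  2.74635429e+00  9.26174930e+01
  3.77399752e-02 -1.49262923e+00] [ 0.51237055 -0.07248697  0.21138973] [ 1.79906509e+02 -3.53166312e-02  8.34194946e+01] 0.05117694650436404
```

```bash
python3 -m handwheel '[[0.5,0.005,-0.025,-0.06,0],[0.5,0.005,-0.025,-0.06,0],[0.5,0.005,-0.025,-0.06,0]]' 120
python3 - <<'E'
from h import *
s=cam("side");t=cam("top")
crop(s,"s3",340,210,500,330); crop(t,"t3",390,160,530,280)
p=get_obs()["ee_pos"];print(p,proj(s,p),proj(t,p))
E
```

```text
time: 2.2
ee_pos: [0.5159, -0.0978, 0.1489]
tcp_rot: [-179.8, -0.1, 83.3]
wrist_force: [-0.4, 0.8, 0.2]
opening: 0.0428
s3 scale 5
t3 scale 5
[ 0.51728308 -0.09680224  0.15260074] [392.11418292 299.17971638] [435.71265235 255.06946544]
```

View pics/s3.png

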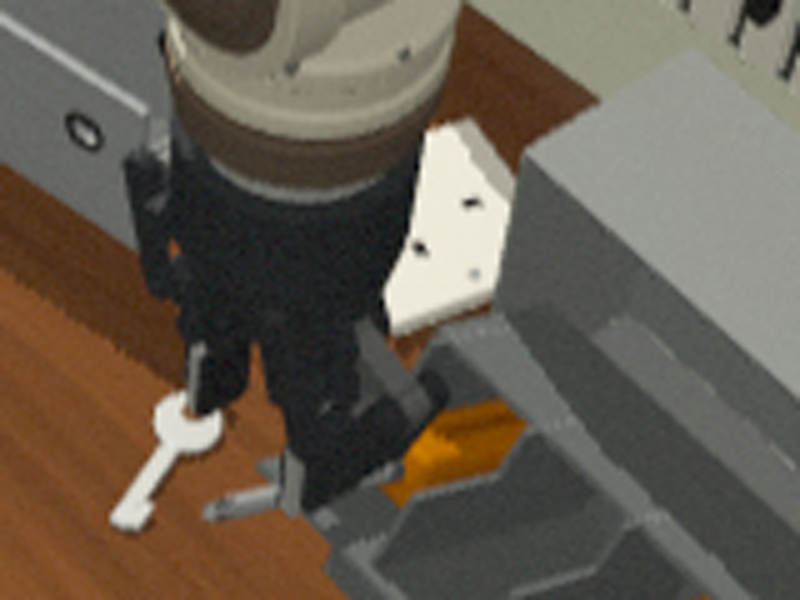

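View pics/t3.png

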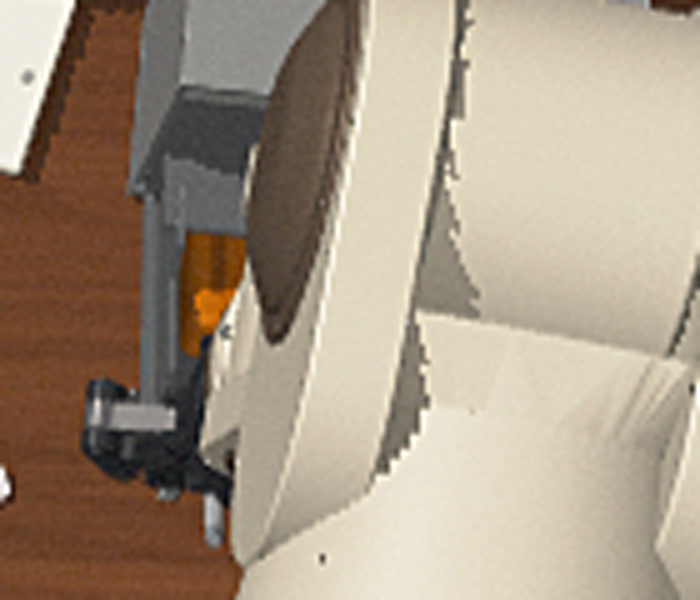

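```bash
python3 -m handwheel '[[0.5,0,0,-0.056,0],[0.5,0,0,-0.056,0],[0.5,0,0,-0.056,0],[0.5,0,0,-0.056,0]]' 120
python3 - <<'E'
from h import *
s=cam("side")
crop(s,"s4",340,210,500,330)
E
```

```text
time: 2.7
ee_pos: [0.5184, -0.0964, 0.0994]
tcp_rot: [179.7, -0.0, 83.5]
wrist_force: [0.5, 0.5, 0.9]
opening: 0.0428
s4 scale 5
```

View pics/s4.png

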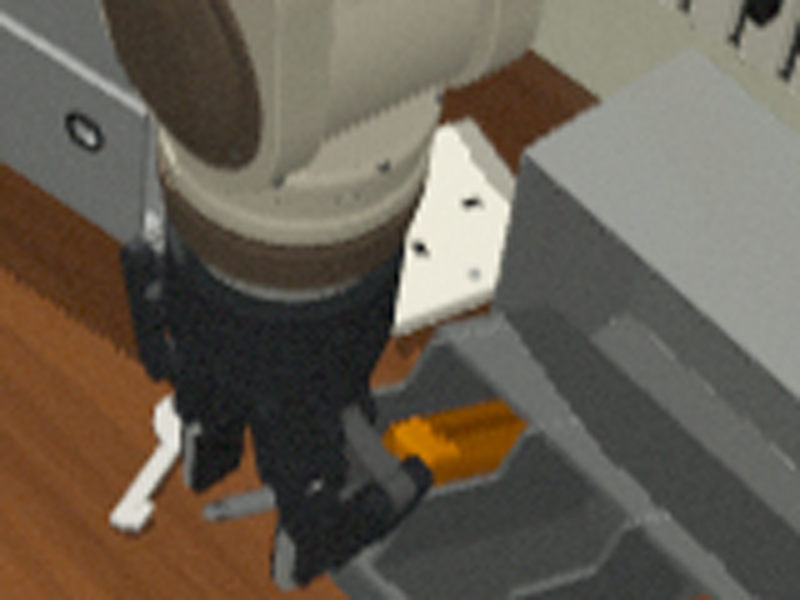

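Blade passes between the fingers (tip at px (383,312)). Lower a little and close.

```bash
python3 -m handwheel '[[0.5,-0.002,0,-0.004,0],[1,-0.002,0,-0.004,0],[1,-0.002,0,-0.004,0],[1,-0.002,0,-0.004,0],[1,-0.002,0,-0.004,0]]' 120
python3 -m handwheel '[[1,0,0,0,0],[1,0,0,0,0],[1,0,0,0,0]]'
```

```text
time: 3.25
ee_pos: [0.5166, -0.0966, 0.0958]
tcp_rot: [179.7, -0.0, 83.5]
wrist_force: [-1.4, 1.2, 2.7]
opening: 0.0046
time: 3.55
ee_pos: [0.5167, -0.0966, 0.0958]
tcp_rot: [179.6, -0.0, 83.5]
wrist_force: [0.3, -0.1, 1.6]
opening: 0.0046
```

```bash
python3 - <<'E'
from h import *
s=cam("side")
crop(s,"s5",340,210,500,330)
E
```

```text
s5 scale 5
```

View pics/s5.png

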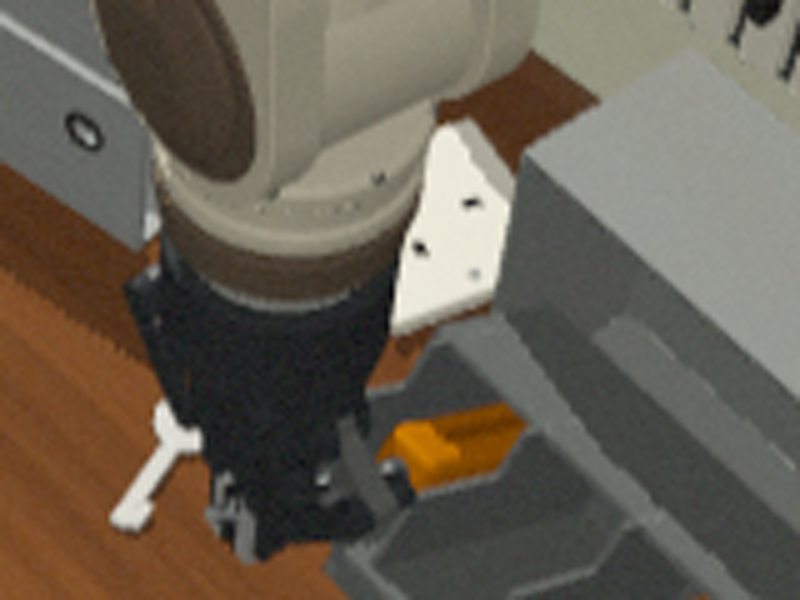

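```bash
python3 -m handwheel '[[1,-0.026,0.003,0.016,0],[1,-0.052,0.006,0.032,0],[1,-0.078,0.009,0.048,0],[1,-0.104,0.012,0.064,0],[1,-0.13,0.015,0.08,0]]'
python3 - <<'E'
from h import *
s=cam("side");crop(s,"s6",240,170,500,365)
E
```

```text
time: 4.1
ee_pos: [0.3853, -0.0815, 0.176]
tcp_rot: [179.7, -0.0, 83.5]
wrist_force: [-0.7, 0.2, -1.3]
opening: 0.0045
s6 scale 3
```

View pics/s6.png

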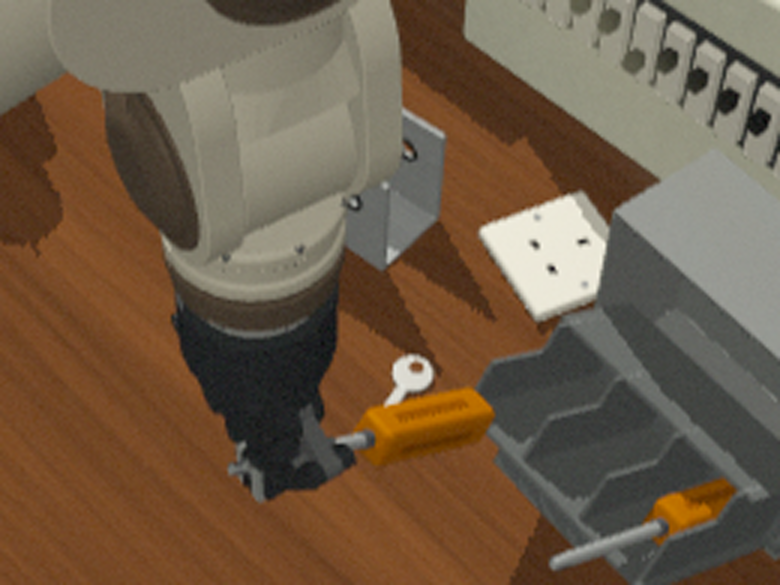

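```bash
python3 -m handwheel '[[1,0,0.04,0.05,0],[1,0.02,0.08,0.05,0],[1,0.035,0.12,0.05,-8],[1,0.035,0.13,0.05,-16],[1,0.035,0.13,0.05,-24]]'
python3 -m handwheel '[[1,0,0,0,-8],[1,0,0,0,-16],[1,0,0,0,-24],[1,0,0,0,-32],[1,0,0,0,-40]]'
python3 -m handwheel '[[1,0,0,0,-8],[1,0,0,0,-16],[1,0,0,0,-24],[1,0,0,0,-32],[1,0,0,0,-40]]'
python3 -m handwheel '[[1,0,0,0,-8],[1,0,0,0,-16],[1,0,0,0,-24],[1,0,0,0,-32],[1,0,0,0,-40]]'
python3 - <<'E'
from h import *
s=cam("side");t=cam("top");crop(s,"s7",120,170,380,365);crop(t,"t7",260,200,480,360); print(get_obs()["q"])
E
```

```text
time: 4.65
ee_pos: [0.4183, 0.0508, 0.2285]
tcp_rot: [179.7, 0.0, 59.3]
wrist_force: [0.1, -0.0, -1.5]
opening: 0.0048
time: 5.15
ee_pos: [0.4182, 0.0508, 0.2281]
tcp_rot: [179.7, 0.0, 19.0]
wrist_force: [-0.9, -0.3, -1.8]
opening: 0.0046
time: 5.65
ee_pos: [0.4181, 0.0508, 0.2277]
tcp_rot: [179.7, 0.1, -21.4]
wrist_force: [0.8, -0.0, -0.9]
opening: 0.0048
time: 6.15
ee_pos: [0.4181, 0.0508, 0.2274]
tcp_rot: [179.6, 0.1, -61.7]
wrist_force: [0.7, 0.6, -1.7]
opening: 0.0046
s7 scale 3
t7 scale 3
[ 6.96375672e+00 -1.22184762e+01 -6.66908100e+00  9.59234657e+01
 -6.26320684e-02  1.58449065e+02]
```

View pics/s7.png

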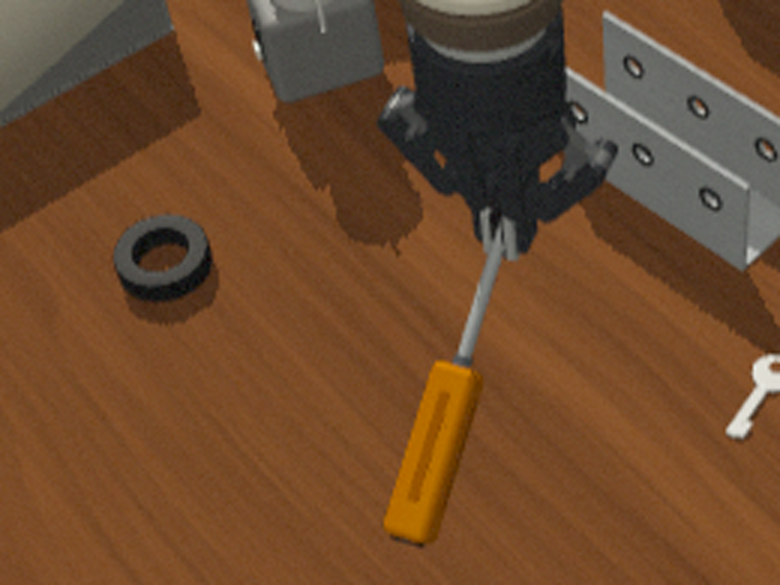

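View pics/t7.png

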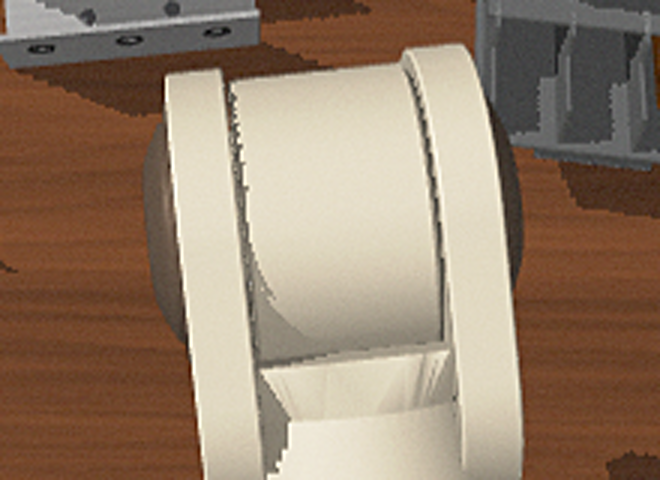

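```bash
python3 -m handwheel '[[1,0,0,-0.04,0],[1,0,0,-0.08,0],[1,0,0,-0.12,0],[1,0,0,-0.125,0]]' 120
python3 - <<'E'
from h import *
s=cam("side");crop(s,"s8",120,170,380,365);
E
```

```text
time: 6.65
ee_pos: [0.4155, 0.0504, 0.0979]
tcp_rot: [179.3, 0.2, -61.3]
wrist_force: [-0.5, -0.2, -1.0]
opening: 0.0049
s8 scale 3
```

View pics/s8.png

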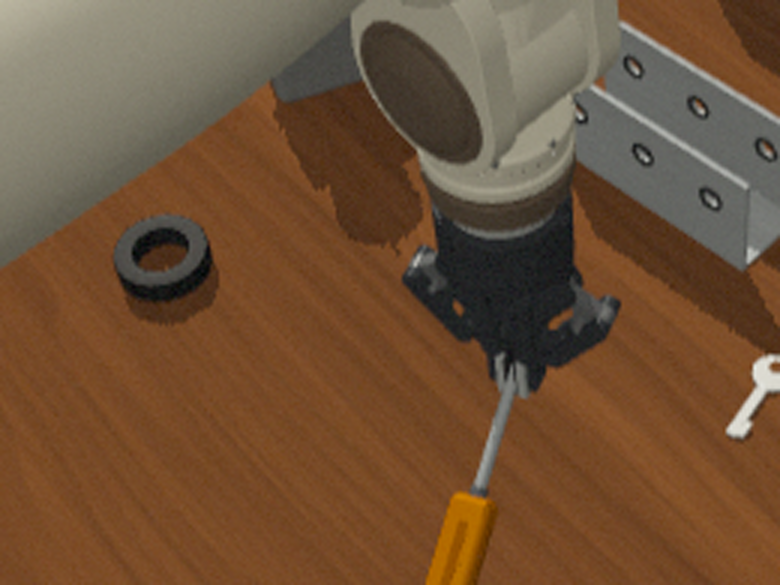

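```bash
python3 -m handwheel '[[1,0,0,-0.01,0],[1,0,0,-0.02,0],[1,0.005,0.002,-0.03,0],[1,0.009,0.004,-0.04,0],[1,0.012,0.006,-0.05,0]]' 20
python3 -m handwheel '[[1,0.003,0.001,-0.01,0],[1,0.005,0.002,-0.02,0],[1,0.007,0.003,-0.03,0],[1,0.008,0.004,-0.04,0],[1,0.008,0.004,-0.042,0]]' 20
python3 - <<'E'
from h import *
s=cam("side");crop(s,"s9",120,230,380,425);
E
```

```text
time: 7.2
ee_pos: [0.431, 0.0572, 0.0514]
tcp_rot: [179.7, 0.1, -61.3]
wrist_force: [6.7, 3.8, 8.6]
opening: 0.0048
time: 7.7
ee_pos: [0.4404, 0.0617, 0.0094]
tcp_rot: [179.8, 0.1, -61.3]
wrist_force: [4.2, 2.5, 5.8]
opening: 0.0051
s9 scale 3
```

View pics/s9.png

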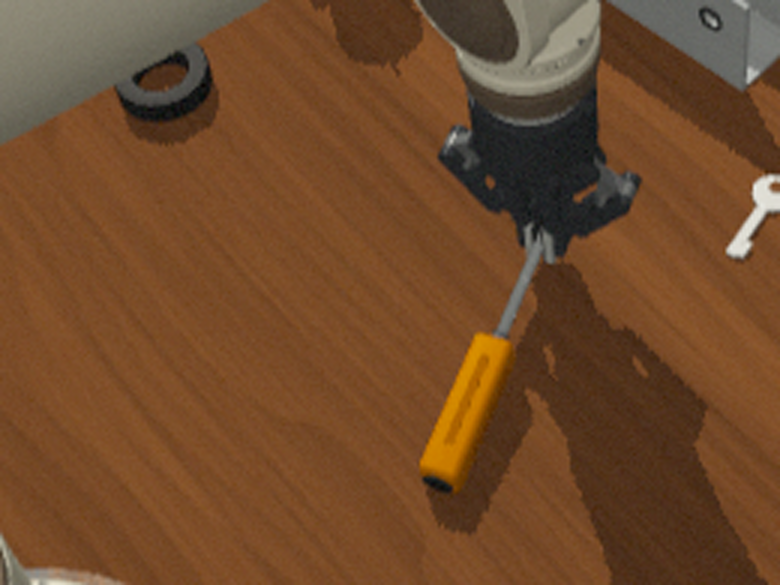

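```bash
python3 -m handwheel '[[0.8,0,0,0,0],[0.5,0,0,0,0],[0.5,0,0,0,0],[0.5,0,0,0.03,0],[0.5,0,0,0.06,0]]' 20
python3 -m handwheel '[[0.4,-0.02,0,0.05,8],[0.4,-0.04,0,0.1,16],[0.4,-0.06,0,0.12,24],[0.4,-0.06,0,0.12,32],[0.4,-0.06,0,0.12,40]]' 20
python3 - <<'E'
from h import *
s=cam("side");t=cam("top");crop(s,"s10",120,230,380,425);crop(t,"t10",260,200,480,360);
E
```

```text
time: 8.25
ee_pos: [0.4394, 0.0615, 0.0696]
tcp_rot: [179.6, 0.1, -61.3]
wrist_force: [0.4, -0.2, -0.5]
opening: 0.0429
time: 8.75
ee_pos: [0.3795, 0.0615, 0.191]
tcp_rot: [179.7, -0.0, -20.9]
wrist_force: [-0.2, 0.8, -1.2]
opening: 0.0514
s10 scale 3
t10 scale 3
```

View pics/s10.png

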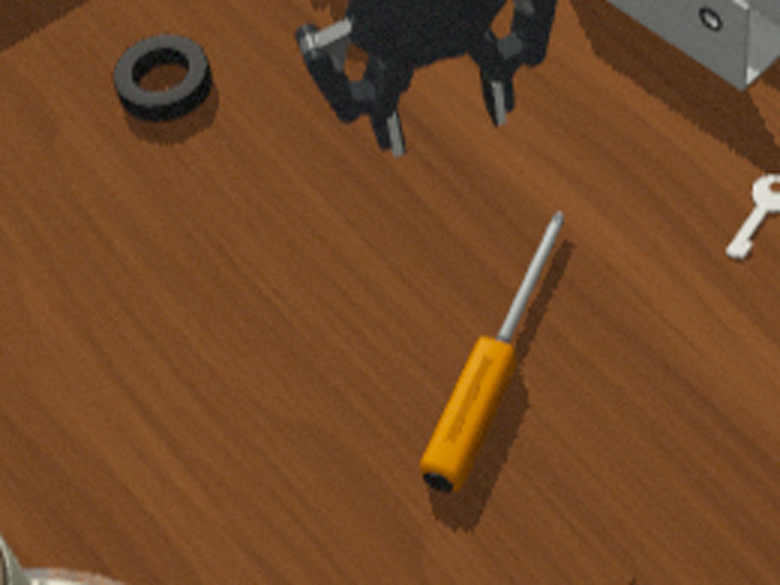

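View pics/t10.png

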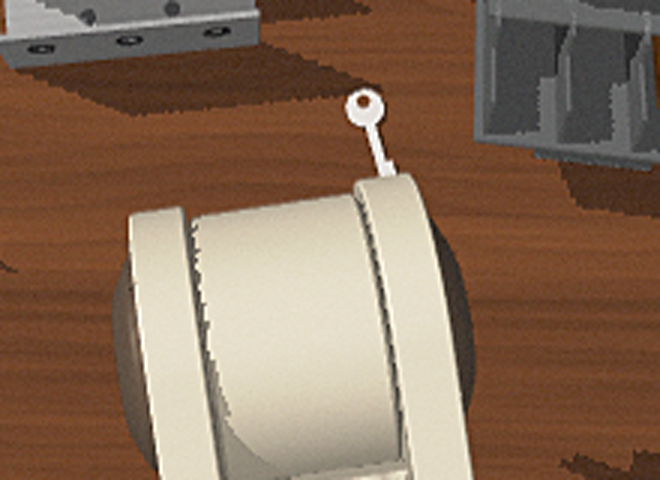

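```bash
python3 - <<'E'
from h import *
s=cam("side")
P=lambda a:np.array(a)/3+(120,230)
a=onz(s,P((559,214)),.013);b=onz(s,P((505,338)),.013)
v=a-b; print(a,b,np.linalg.norm(v),np.degrees(np.arctan2(v[1],v[0])), "mid handle",b-v/np.linalg.norm(v)*.0475)
m=cv2.inRange(cv2.cvtColor(s["color"],cv2.COLOR_BGR2HSV),(10,150,120),(25,255,255)); m[:, :240]=0; m[:,310:]=0
print(cv2.minAreaRect(cv2.findNonZero(m)))
E
python3 -m handwheel '[[0.4,0,0,0,8],[0.4,0,0,0,16],[0.4,0,0,0,24],[0.4,0,0,0,32],[0.4,0,0,0,40]]'
python3 -m handwheel '[[0.4,0,0,0,8],[0.4,0,0,0,16],[0.4,0,0,0,24],[0.4,0,0,0,32],[0.4,0,0,0,40]]'
python3 -m handwheel '[[0.4,0,0,0,8],[0.4,0,0,0,16],[0.4,0,0,0,24],[0.4,0,0,0,32],[0.4,0,0,0,40]]'
```

```text
[0.46440269 0.07547764 0.013     ] [0.3788921  0.02725075 0.013     ] 0.09817277341591847 29.422449890197132 mid handle [0.33751859 0.00391661 0.013     ]
((274.5, 275.4999694824219), (68.99998474121094, 406.99993896484375), 0.0)
time: 9.4
ee_pos: [0.3792, 0.0613, 0.1892]
tcp_rot: [179.7, 0.1, 18.6]
wrist_force: [-0.5, 0.5, 0.0]
opening: 0.0515
time: 9.9
ee_pos: [0.3791, 0.0613, 0.1889]
tcp_rot: [179.7, 0.2, 58.7]
wrist_force: [-0.5, -0.8, -0.2]
opening: 0.0515
time: 10.4
ee_pos: [0.3791, 0.0612, 0.1885]
tcp_rot: [179.7, 0.2, 98.7]
wrist_force: [-0.1, -0.3, -0.1]
opening: 0.0511
```

```bash
python3 -m handwheel '[[0.4,-0.02,-0.03,-0.02,8],[0.4,-0.034,-0.053,-0.05,16],[0.4,-0.034,-0.053,-0.1,20],[0.4,-0.034,-0.053,-0.13,20],[0.4,-0.034,-0.053,-0.13,20]]'
python3 - <<'E'
from h import *
s=cam("side");crop(s,"s11",180,230,340,350);print(get_obs()['q'][5])
E
```

```text
time: 10.9
ee_pos: [0.3423, 0.0079, 0.0547]
tcp_rot: [-179.9, 0.0, 118.5]
wrist_force: [-1.2, 0.3, -0.9]
opening: 0.0514
s11 scale 5
-27.158806749138602
```

View pics/s11.png

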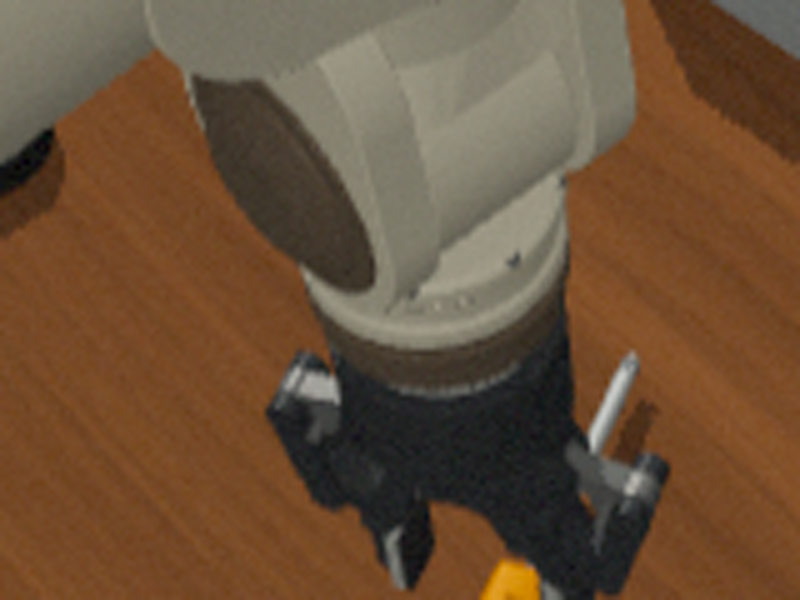

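```bash
python3 - <<'E'
from h import *
s=cam("side");crop(s,"s12",180,270,340,410)
for p in ((.3423,.0079,.0547),(.3423,.0079,.0)): print(proj(s,p))
E
```

```text
s12 scale 4
[277.75362486 349.69243266]
[280.16656329 364.68736527]
```

View pics/s12.png

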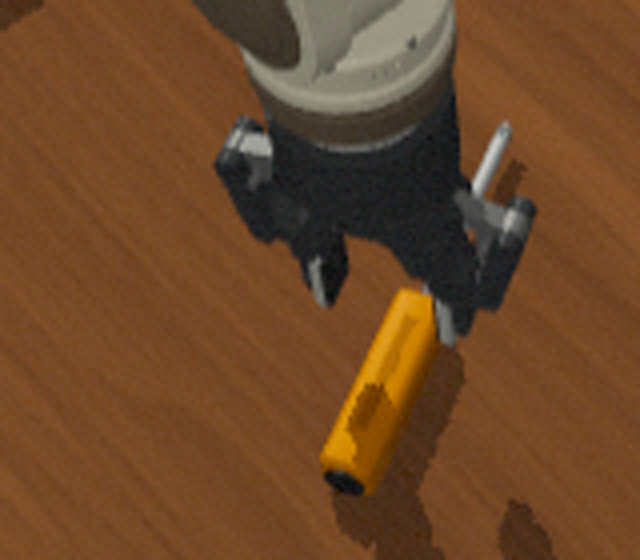

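```bash
python3 -m handwheel '[[0.4,-0.001,0,-0.03,0],[0.4,-0.001,0,-0.045,0],[0.4,-0.001,0,-0.05,0],[0.4,-0.001,0,-0.051,0],[0.4,-0.001,0,-0.051,0]]'
python3 -m handwheel '[[0.7,0,0,0,0],[1,0,0,0,0],[1,0,0,0,0],[1,0,0,0,0],[1,0,0,0,0]]' 80
```

```text
time: 11.5
ee_pos: [0.3449, 0.0083, 0.0096]
tcp_rot: [179.7, 0.2, 118.6]
wrist_force: [0.3, 0.0, 0.0]
opening: 0.0513
time: 12.0
ee_pos: [0.3458, 0.0084, 0.0111]
tcp_rot: [179.6, 0.3, 118.6]
wrist_force: [-3.1, 0.9, 9.7]
opening: 0.0239
```

```bash
python3 -m handwheel '[[1,0,0,0,0],[1,0,0,0,0]]' 120
python3 -m handwheel '[[1,0,0,0.02,0],[1,0,0,0.04,0],[1,0,0,0.06,0]]' 120
python3 - <<'E'
from h import *
s=cam("side");crop(s,"s13",180,230,340,370)
E
```

```text
time: 12.2
ee_pos: [0.3461, 0.0084, 0.0116]
tcp_rot: [179.5, 0.3, 118.6]
wrist_force: [0.3, -0.1, -1.2]
opening: 0.0229
time: 12.5
ee_pos: [0.3458, 0.0084, 0.072]
tcp_rot: [179.6, 0.3, 118.6]
wrist_force: [0.1, 0.1, -1.9]
opening: 0.0227
s13 scale 4
```

View pics/s13.png

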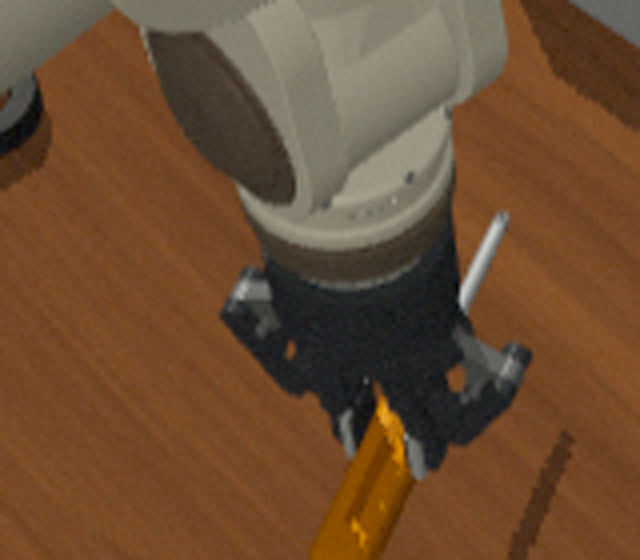

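```bash
python3 -m handwheel '[[1,0,0,-0.03,0],[1,0,0,-0.05,0],[1,0,0,-0.058,0],[1,0,0,-0.0595,0],[1,0,0,-0.0595,0]]' 
python3 -m handwheel '[[0.6,0,0,0,0],[0.5,0,0,0,0],[0.5,0,0,0,0],[0.5,0,0,-0.004,0],[0.5,0,0,-0.008,0]]' 80
python3 -m handwheel '[[0.5,0,0,-0.003,0],[0.5,0,0,-0.003,0],[0.5,0,0,-0.003,0]]' 80
```

```text
time: 13.05
ee_pos: [0.3472, 0.0084, 0.0159]
tcp_rot: [179.4, 0.4, 118.6]
wrist_force: [0.6, -0.9, -2.4]
opening: 0.023
time: 13.55
ee_pos: [0.3474, 0.0084, 0.0078]
tcp_rot: [179.3, 0.4, 118.6]
wrist_force: [0.3, -0.1, 0.1]
opening: 0.0425
time: 13.85
ee_pos: [0.3473, 0.0084, 0.0047]
tcp_rot: [179.4, 0.4, 118.6]
wrist_force: [0.3, -0.5, 0.1]
opening: 0.0428
```

```bash
python3 -m handwheel '[[0.7,0,0,0,0],[1,0,0,0,0],[1,0,0,0,0],[1,0,0,0,0],[1,0,0,0,0]]' 120
python3 -m handwheel '[[1,0,0,0,0],[1,0,0,0.02,0],[1,0,0,0.04,0],[1,0,0,0.08,0],[1,0,0,0.1,0]]' 120
```

```text
time: 14.35
ee_pos: [0.3475, 0.0084, 0.0052]
tcp_rot: [179.3, 0.4, 118.6]
wrist_force: [-1.9, -0.2, 5.9]
opening: 0.0234
time: 14.85
ee_pos: [0.3481, 0.0084, 0.1077]
tcp_rot: [179.2, 0.4, 118.5]
wrist_force: [0.5, -0.3, -2.0]
opening: 0.0236
```

```bash
python3 -m handwheel '[[1,0.02,0.05,0,-8],[1,0.05,0.1,0,-16],[1,0.082,0.15,-0.01,-22.3],[1,0.082,0.199,-0.03,-22.3],[1,0.082,0.199,-0.05,-22.3]]'
python3 - <<'E'
from h import *
s=cam("side");t=cam("top");crop(s,"s14",240,180,400,300);crop(t,"t14",220,160,380,280)
print(get_obs()['ee_pos'],get_obs()['tcp_rot'])
E
```

```text
time: 15.35
ee_pos: [0.4318, 0.2105, 0.0587]
tcp_rot: [179.0, 0.4, 96.3]
wrist_force: [1.3, -1.3, -1.4]
opening: 0.0239
s14 scale 5
t14 scale 5
[0.42861139 0.20996857 0.0531913 ] [179.53881534   0.5101744   96.46712436]
```

View pics/s14.png

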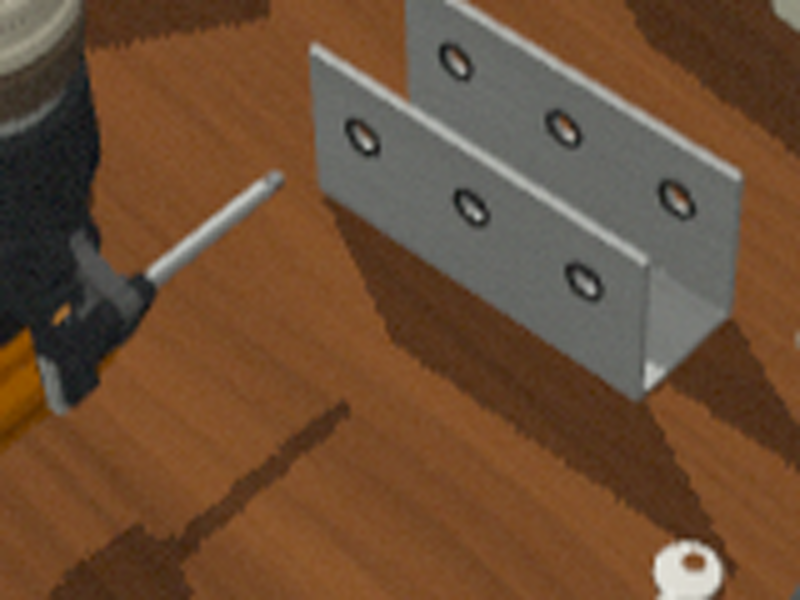

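View pics/t14.png

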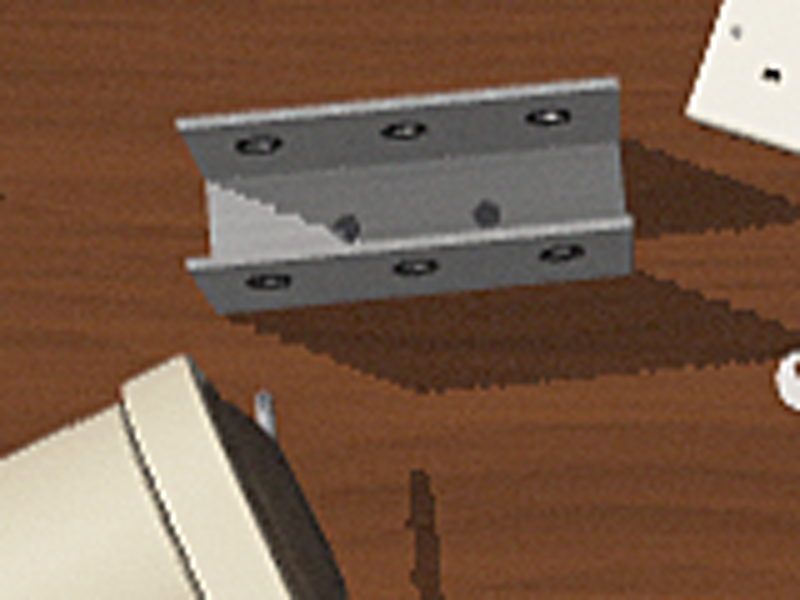

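```bash
cat > tip.py <<'E'
import sys
from h import *
# fixed eyelet triangulations (biased frame), mm
F=np.array([[611.6,226.9,58.6],[618.2,165.0,59.5],[625.0,103.8,59.3]]);RR=np.array([[670.8,233.2,59.1],[677.4,171.4,60.0],[684.6,110.4,59.2]])
ax=(RR-F).mean(0); ax[2]=0; ax/=np.linalg.norm(ax); ay=np.array([-ax[1],ax[0],0])
def rep(ps,pt,i):
    s=cam("side");t=cam("top")
    X,e=tri(s,ps,t,pt); X=X*1000; d=X-F[i]; d[2]=X[2]-59.1
    print("tip",X.round(1),"err",round(e*1000,2),"rack: along",(d@ax).round(1),"lat",(d@ay).round(1),"z",d[2].round(1),"yaw",np.degrees(np.arctan2(ax[1],ax[0])).round(2))
if __name__=="__main__":
    a=[float(v) for v in sys.argv[1:5]]; rep(a[:2],a[2:],int(sys.argv[5])-1)
E
python3 tip.py 294.6 215.8 272.6 238.8 1
python3 -m handwheel '[[1,0,0,0,0],[1,0,0,0,0]]'
```

```text
tip [561.1 224.6  70.2] err 3.0 rack: along -50.4 lat 3.2 z 11.1 yaw 6.19
time: 15.75
ee_pos: [0.4295, 0.2068, 0.0574]
tcp_rot: [179.3, 0.5, 96.3]
wrist_force: [1.1, 0.8, -1.7]
opening: 0.0236
```

```bash
python3 - <<'E'
from h import *
for i in range(6):
    s=cam("side");print(get_obs()['ee_pos'],get_obs()['q'].round(3))
t=cam("top");crop(s,"s15",240,180,400,300);crop(t,"t15",220,160,380,280)
E
```

```text
[0.42957509 0.20681483 0.05750159] [ 26.125  -5.32  -19.437  75.38   -0.698  19.841]
[0.42957267 0.20687522 0.05744749] [ 26.129  -5.314 -19.438  75.375  -0.694  19.845]
[0.42953976 0.20695943 0.05734834] [ 26.141  -5.304 -19.439  75.369  -0.694  19.849]
[0.42948674 0.20706455 0.05723278] [ 26.155  -5.291 -19.44   75.366  -0.694  19.852]
[0.42942397 0.20714638 0.05707138] [ 26.166  -5.274 -19.442  75.362  -0.693  19.853]
[0.42934484 0.20725192 0.05695201] [ 26.181  -5.26  -19.443  75.361  -0.692  19.854]
s15 scale 5
t15 scale 5
```

View pics/s15.png

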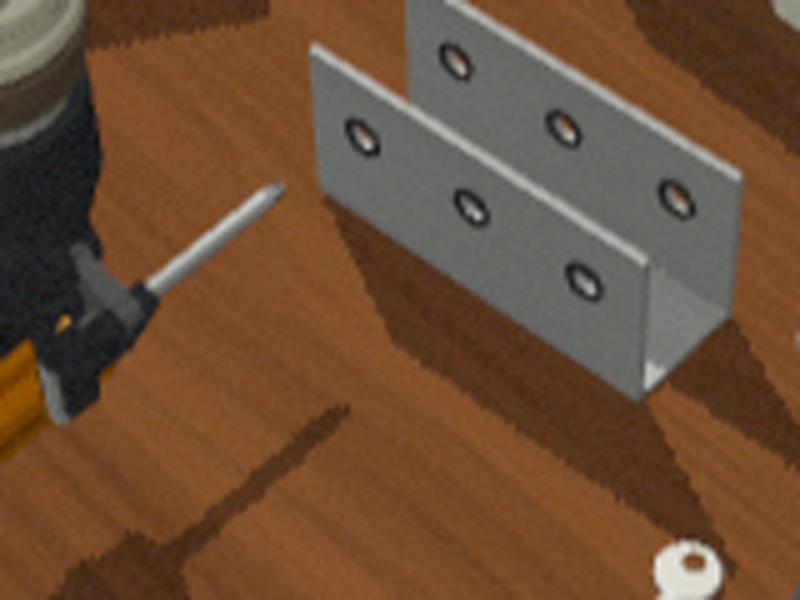

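View pics/t15.png

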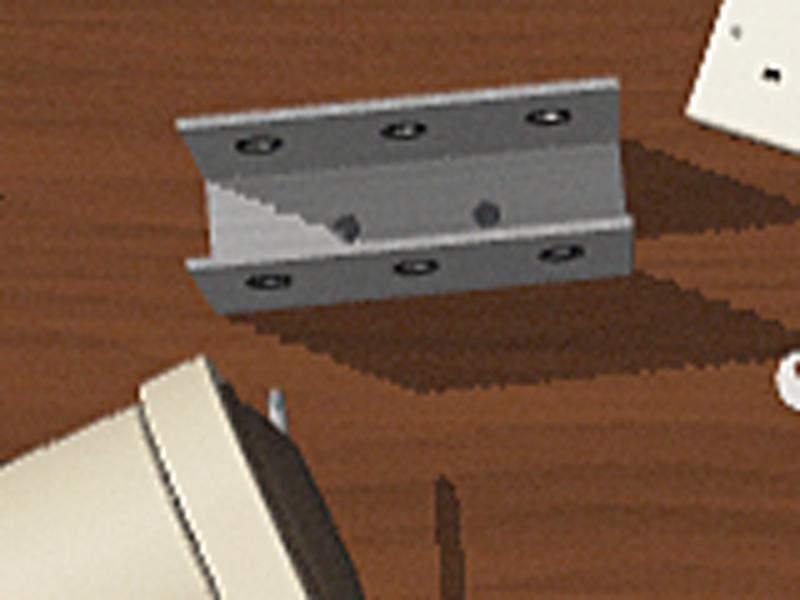

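```bash
python3 tip.py 295.4 217.6 275.4 238.6 1; python3 -c "
from h import *
print(get_obs()['ee_pos'],get_obs()['tcp_rot'])"
```

```text
tip [560.6 219.5  69.5] err 0.45 rack: along -51.5 lat -1.8 z 10.4 yaw 6.19
[0.42919621 0.20740415 0.05663764] [179.36694338   0.50763163  96.34384574]
```

```bash
python3 -m handwheel '[[1,0.01,0.002,-0.005,0],[1,0.025,0.004,-0.0104,0],[1,0.035,0.0056,-0.0104,0],[1,0.035,0.0056,-0.0104,0]]'
python3 -m handwheel '[[1,0,0,0,0],[1,0,0,0,0],[1,0,0,0,0]]'
python3 - <<'E'
from h import *
s=cam("side");t=cam("top");crop(s,"s16",260,180,380,270);crop(t,"t16",230,160,350,250)
print(get_obs()['ee_pos'],get_obs()['tcp_rot'])
E
```

```text
time: 16.6
ee_pos: [0.4653, 0.2131, 0.0458]
tcp_rot: [179.4, 0.5, 96.3]
wrist_force: [-1.1, 0.0, -1.0]
opening: 0.0241
time: 16.9
ee_pos: [0.465, 0.2131, 0.046]
tcp_rot: [179.4, 0.5, 96.3]
wrist_force: [-0.1, 0.6, -1.5]
opening: 0.0236
s16 scale 6
t16 scale 6
[0.4650842  0.21316191 0.04599934] [179.37019903   0.51279285  96.32781049]
```

View pics/s16.png

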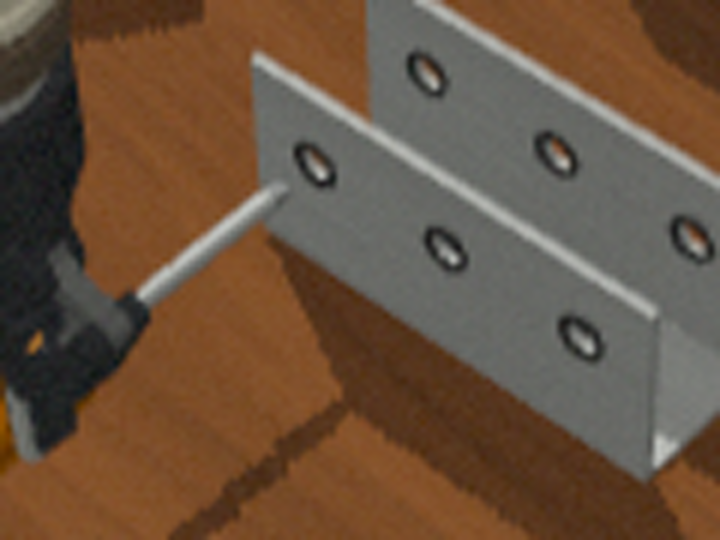

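View pics/t16.png

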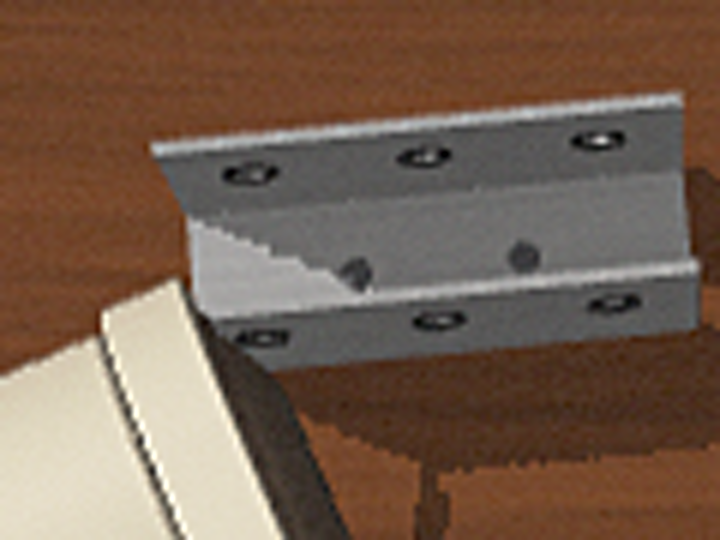

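```bash
cat > blade.py <<'E'
import sys
from h import *
from eye import ref
def fit(c,p0,p1,w=6):
    """centre line of bright low-saturation strip between approx px p0,p1"""
    hsv=cv2.cvtColor(c["color"],cv2.COLOR_BGR2HSV).astype(float); sat=hsv[...,1]
    p0=np.array(p0,float);p1=np.array(p1,float);u=(p1-p0)/np.linalg.norm(p1-p0);n=np.array([-u[1],u[0]])
    L=np.linalg.norm(p1-p0); pts=[]; offs=np.arange(-w,w+.01,.25)
    for a in np.arange(0,L,1.0):
        q=p0+u*a+offs[:,None]*n
        v=cv2.remap(sat.astype(np.float32),q[:,0].astype(np.float32).reshape(1,-1),q[:,1].astype(np.float32).reshape(1,-1),cv2.INTER_LINEAR).ravel()
        bg=np.median(np.r_[v[:8],v[-8:]]); k=v<0.5*(bg+v.min())
        if k.sum()<6 or bg-v.min()<40: continue
        pts.append(p0+u*a+n*offs[k].mean())
    pts=np.array(pts,np.float32); l=cv2.fitLine(pts,cv2.DIST_HUBER,0,.01,.01).ravel(); return l[2:],l[:2],len(pts)
if __name__=="__main__":
    a=[float(v) for v in sys.argv[1:5]]; i=int(sys.argv[5])-1
    s=cam("side"); c,u,n=fit(s,a[:2],a[2:]); u=u*np.sign(u[0])
    nn=np.array([-u[1],u[0]])
    Fp=[(312,207.1),(333.8,221.1),(356.4,235.9)][i];Rp=[(330.7,191.9),(352.2,205.3),(374.8,219.4)][i]
    print("n",n,"perp offset of eyelet F,R from blade line (px, + = down-right):",(np.array(Fp)-c)@nn,(np.array(Rp)-c)@nn,"ang",np.degrees(np.arctan2(u[1],u[0])))
E
python3 blade.py 285 228 305 213 1
```

```text
n 25 perp offset of eyelet F,R from blade line (px, + = down-right): 0.6529259012000649 0.5852121041076283 ang -38.944393
```

```bash
python3 -m handwheel '[[1,0.004,0.0003,-0.0005,0],[1,0.01,0.001,-0.0005,0],[1,0.016,0.0016,-0.0005,0],[1,0.022,0.0022,-0.0005,0],[1,0.022,0.0022,-0.0005,0]]'
python3 blade.py 299 216 308 210 1
python3 - <<'E'
from h import *
s=cam("side");crop(s,"s17",260,180,380,270)
E
```

```text
time: 17.55
ee_pos: [0.4879, 0.2154, 0.0454]
tcp_rot: [179.4, 0.5, 96.3]
wrist_force: [0.4, -0.0, -2.1]
opening: 0.0234
n 8 perp offset of eyelet F,R from blade line (px, + = down-right): -4.730262530386067 -13.04244270974359 ang -18.92802
s17 scale 6
```

View pics/s17.png

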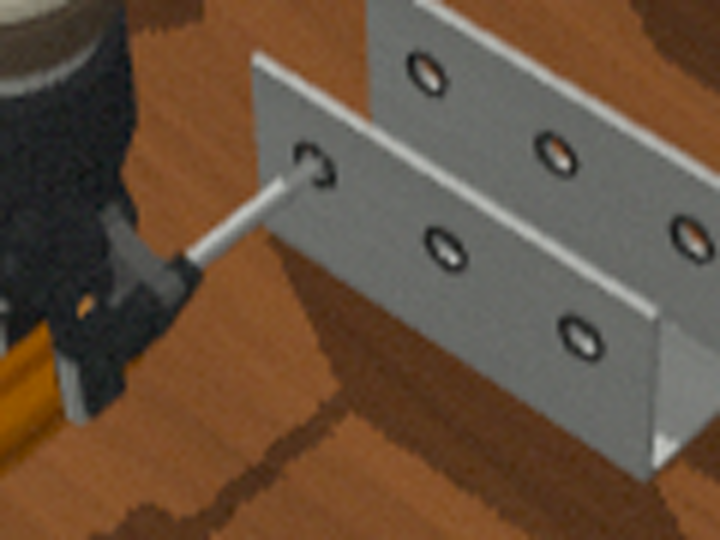

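```bash
python3 -m handwheel '[[1,0.008,0.0009,0,0],[1,0.016,0.0017,0,0],[1,0.024,0.0026,0,0],[1,0.032,0.0035,0,0],[1,0.036,0.0039,0,0]]'
python3 - <<'E'
from h import *
s=cam("side");crop(s,"s18",260,160,380,250)
E
```

```text
time: 18.15
ee_pos: [0.5241, 0.2193, 0.0452]
tcp_rot: [179.4, 0.5, 96.3]
wrist_force: [-0.9, 0.4, -0.4]
opening: 0.0233
s18 scale 6
```

View pics/s18.png

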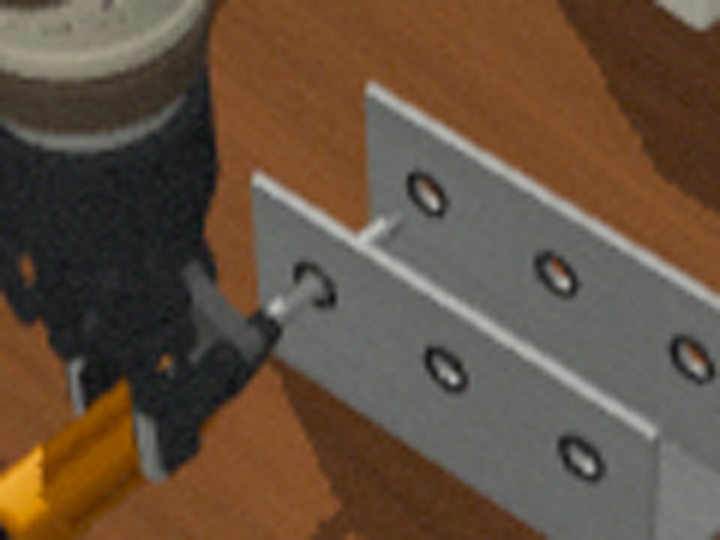

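```bash
python3 -m handwheel '[[1,0.005,0.0005,0,0],[1,0.01,0.001,0,0],[1,0.015,0.0016,0,0],[1,0.02,0.0021,0,0],[1,0.024,0.0026,0,0]]'
python3 - <<'E'
from h import *
s=cam("side");crop(s,"s19",260,160,380,250)
E
```

```text
time: 18.7
ee_pos: [0.5487, 0.2219, 0.0452]
tcp_rot: [179.4, 0.5, 96.3]
wrist_force: [0.0, 0.6, -0.6]
opening: 0.0235
s19 scale 6
```

View pics/s19.png

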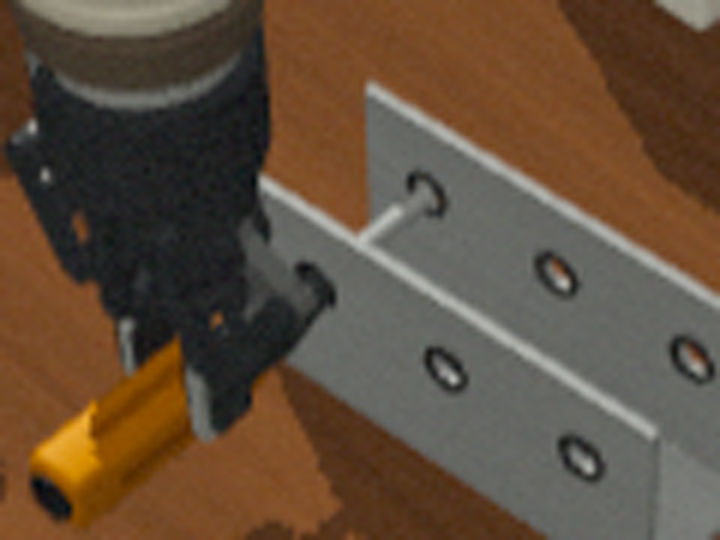

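```bash
python3 -m handwheel '[[1,0.006,0.0006,0,0],[1,0.012,0.0013,0,0],[1,0.018,0.0019,0,0],[1,0.024,0.0026,0,0],[1,0.027,0.0029,0,0]]'
python3 -m handwheel '[[1,0.003,0.0003,0,0],[1,0.006,0.0006,0,0],[1,0.006,0.0006,0,0]]'
```

```text
time: 19.25
ee_pos: [0.5768, 0.2249, 0.0451]
tcp_rot: [179.4, 0.5, 96.3]
wrist_force: [-1.4, -0.7, -1.0]
opening: 0.0233
time: 19.55
ee_pos: [0.5831, 0.2255, 0.045]
tcp_rot: [179.3, 0.5, 96.3]
wrist_force: [-0.2, -0.7, -0.9]
opening: 0.0232
```

```bash
python3 - <<'E'
from h import *
s=cam("side");t=cam("top");crop(s,"s20",260,160,380,250);crop(t,"t20",230,140,390,260)
E
```

```text
s20 scale 6
t20 scale 5
```

View pics/s20.png

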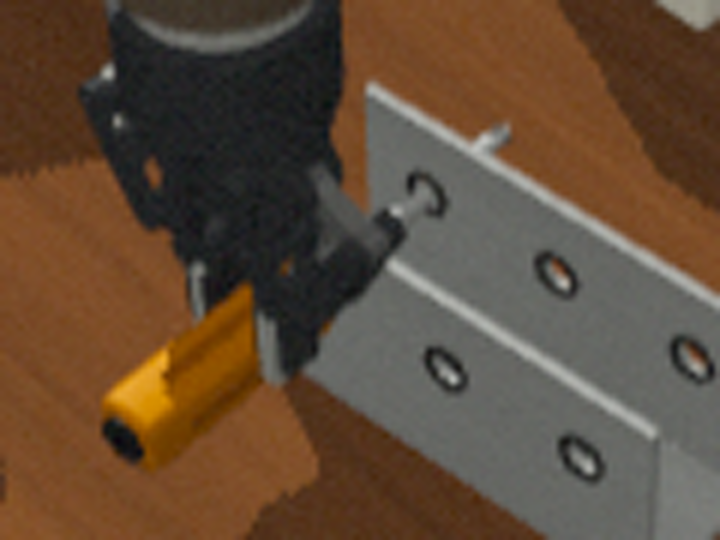

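View pics/t20.png

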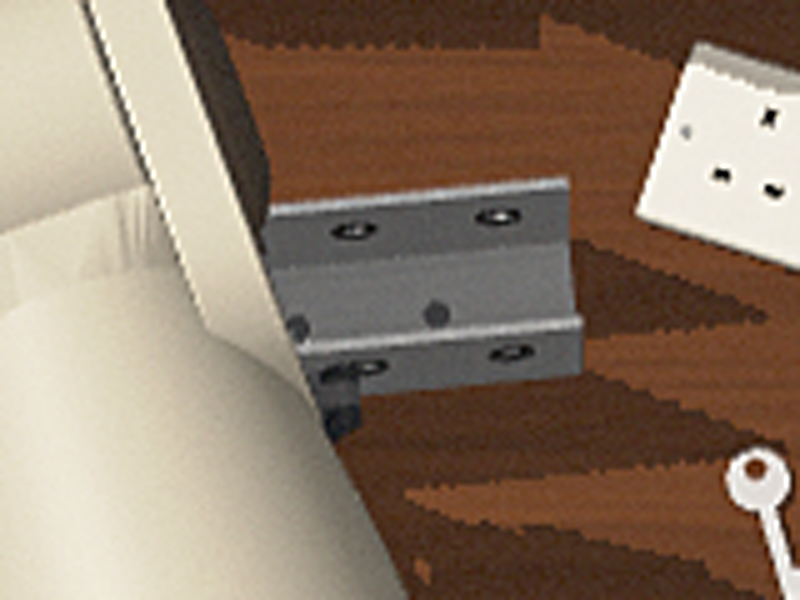

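```bash
python3 -m handwheel '[[1,0.001,0.0001,0,0],[1,0.002,0.0002,0,0],[1,0.003,0.0003,0,0]]'
python3 -m handwheel '[[1,0.001,0.0001,0,0],[1,0.002,0.0002,0,0],[1,0.003,0.0003,0,0]]'
```

```text
time: 19.95
ee_pos: [0.5838, 0.2256, 0.045]
tcp_rot: [179.6, 0.5, 96.3]
wrist_force: [-14.9, -2.7, 7.6]
opening: 0.0236
time: 20.25
ee_pos: [0.5838, 0.2255, 0.0451]
tcp_rot: [179.9, 0.5, 96.4]
wrist_force: [-21.3, -3.7, 10.7]
opening: 0.0236
```

```bash
python3 -m handwheel '[[1,-0.001,0,0,0],[1,-0.001,0,0,0],[0.7,-0.001,0,0,0],[0.5,-0.001,0,0,0],[0.4,-0.001,0,0,0]]'
python3 -m handwheel '[[0.4,0,0,0.005,0],[0.4,0,0,0.03,0],[0.4,0,0,0.06,0],[0.4,-0.03,-0.04,0.1,0],[0.4,-0.05,-0.08,0.12,0]]'
python3 -m handwheel '[[0.4,-0.03,-0.05,0,-8],[0.4,-0.06,-0.1,0,-12.5],[0.4,-0.06,-0.15,0,-12.5],[0.4,-0.06,-0.2,0,-12.5],[0.4,-0.06,-0.2,0,-12.5]]'
python3 - <<'E'
from h import *
s=cam("side");t=cam("top");crop(s,"s21",220,160,480,355);crop(t,"t21",230,150,510,290)
E
```

```text
time: 20.75
ee_pos: [0.583, 0.2257, 0.045]
tcp_rot: [179.9, 0.5, 96.4]
wrist_force: [-0.3, 0.5, -0.2]
opening: 0.0508
time: 21.25
ee_pos: [0.5381, 0.1558, 0.1611]
tcp_rot: [179.8, 0.5, 96.5]
wrist_force: [-0.3, -0.7, 1.3]
opening: 0.0509
time: 21.75
ee_pos: [0.4776, -0.0477, 0.162]
tcp_rot: [179.7, 0.5, 83.8]
wrist_force: [-0.1, 0.9, 0.1]
opening: 0.0516
s21 scale 3
t21 scale 2
```

View pics/s21.png

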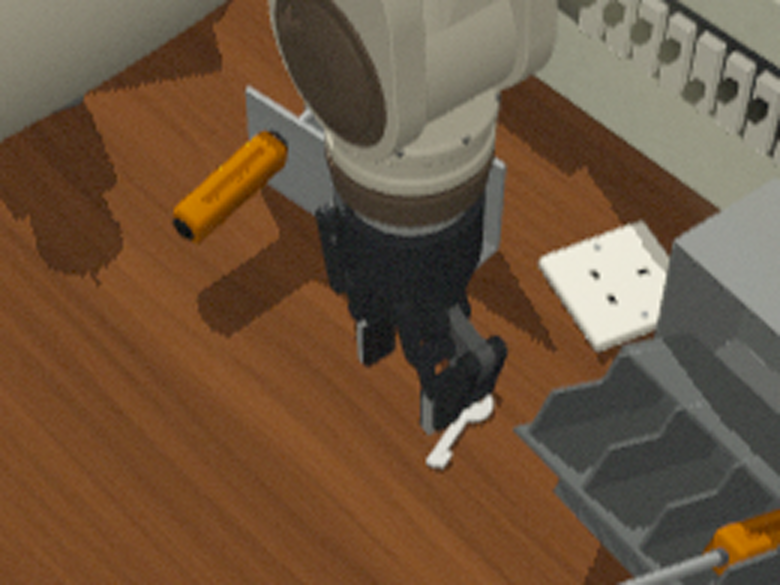

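View pics/t21.png

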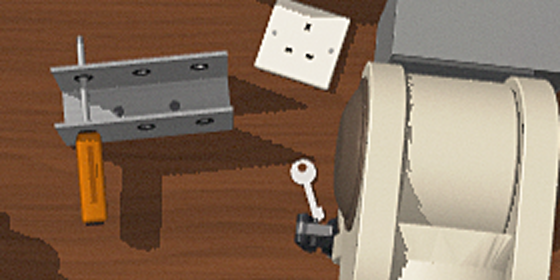

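```bash
python3 -m handwheel '[[0.5,0.01,-0.04,0,0],[0.5,0.02,-0.08,0,0],[0.5,0.028,-0.12,0,0],[0.5,0.028,-0.158,0,0],[0.5,0.028,-0.158,0,0]]' 120
python3 -m handwheel '[[0.5,0,0,0,0],[0.5,0,0,0,0]]' 120
python3 - <<'E'
from h import *
s=cam("side");crop(s,"s22",380,250,540,370);print(get_obs()['ee_pos'])
E
```

```text
time: 22.35
ee_pos: [0.5064, -0.2067, 0.1613]
tcp_rot: [179.8, 0.5, 83.6]
wrist_force: [0.1, 0.5, 0.4]
opening: 0.0428
time: 22.55
ee_pos: [0.5067, -0.2057, 0.1614]
tcp_rot: [179.8, 0.5, 83.7]
wrist_force: [-0.9, -0.4, 0.3]
opening: 0.0427
s22 scale 5
[ 0.50665054 -0.2054804   0.16146369]
```

View pics/s22.png

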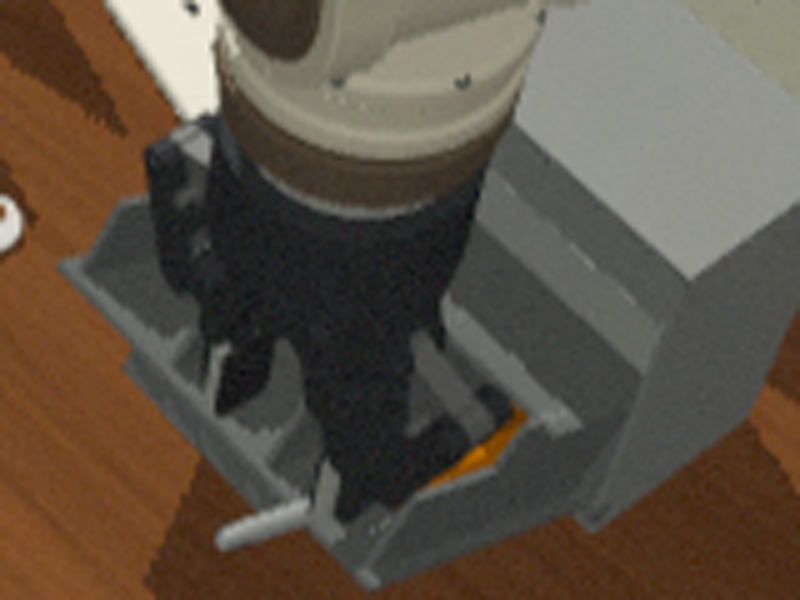

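```bash
python3 -m handwheel '[[0.5,0,-0.001,-0.03,0],[0.5,0,-0.001,-0.06,0],[0.5,0,-0.001,-0.066,0],[0.5,0,-0.001,-0.066,0]]' 120
python3 -m handwheel '[[0.5,0,0,0,0],[0.5,0,0,0,0]]' 120
python3 - <<'E'
from h import *
s=cam("side");crop(s,"s23",380,250,540,370);print(get_obs()['ee_pos'])
E
```

```text
time: 23.0
ee_pos: [0.5063, -0.2054, 0.0951]
tcp_rot: [179.9, 0.5, 83.8]
wrist_force: [0.7, -0.2, 0.6]
opening: 0.0424
time: 23.2
ee_pos: [0.507, -0.2054, 0.0968]
tcp_rot: [179.7, 0.5, 83.8]
wrist_force: [1.0, -0.1, 0.8]
opening: 0.0427
s23 scale 5
[ 0.50699659 -0.20547762  0.09665138]
```

View pics/s23.png

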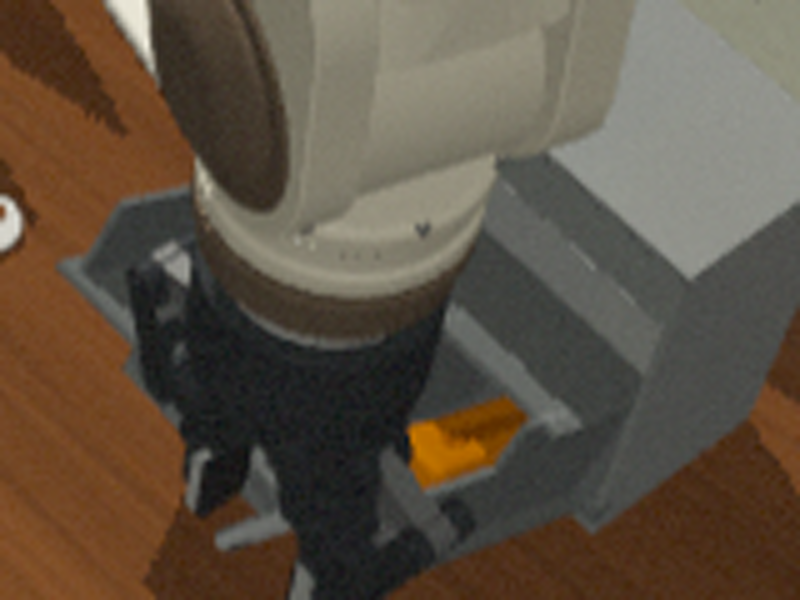

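```bash
python3 -m handwheel '[[0.7,0,0,0,0],[1,0,0,0,0],[1,0,0,0,0],[1,0,0,0,0],[1,0,0,0,0]]' 120
python3 -m handwheel '[[1,0,0,0,0],[1,0,0,0,0]]' 120
python3 -m handwheel '[[1,-0.026,0.003,0.016,0],[1,-0.052,0.006,0.032,0],[1,-0.078,0.009,0.048,0],[1,-0.104,0.012,0.064,0],[1,-0.13,0.015,0.08,0]]'
python3 - <<'E'
from h import *
s=cam("side");crop(s,"s24",300,200,560,395)
E
```

```text
time: 23.75
ee_pos: [0.5071, -0.2055, 0.0969]
tcp_rot: [179.7, 0.5, 83.8]
wrist_force: [-0.6, 0.5, 1.9]
opening: 0.0042
time: 23.95
ee_pos: [0.5071, -0.2056, 0.097]
tcp_rot: [179.7, 0.5, 83.8]
wrist_force: [-0.3, 0.9, 1.6]
opening: 0.0044
time: 24.45
ee_pos: [0.3757, -0.1903, 0.1771]
tcp_rot: [179.8, 0.5, 83.8]
wrist_force: [0.3, -1.1, -1.2]
opening: 0.0043
s24 scale 3
```

View pics/s24.png

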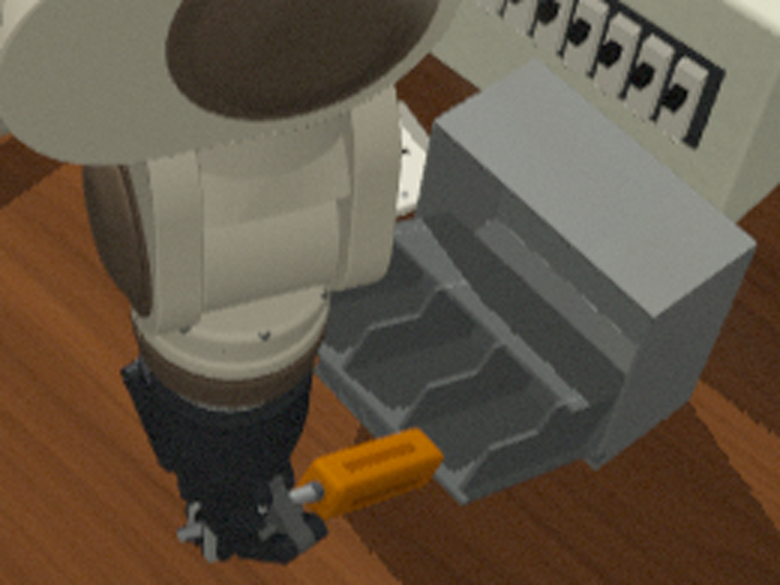

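```bash
python3 -m handwheel '[[1,0,0.04,0.05,0],[1,0,0.09,0.05,0],[1,0.02,0.14,0.05,0],[1,0.04,0.19,0.05,-8],[1,0.04,0.24,0.05,-16]]'
python3 -m handwheel '[[1,0,0,0,-8],[1,0,0,0,-16],[1,0,0,0,-24],[1,0,0,0,-32],[1,0,0,0,-40]]'
python3 -m handwheel '[[1,0,0,0,-8],[1,0,0,0,-16],[1,0,0,0,-24],[1,0,0,0,-32],[1,0,0,0,-40]]'
python3 -m handwheel '[[1,0,0,0,-8],[1,0,0,0,-16],[1,0,0,0,-24],[1,0,0,0,-32],[1,0,0,0,-40]]'
python3 -m handwheel '[[1,0,0,-0.04,-8],[1,0,0,-0.08,-8],[1,0,0,-0.11,-8],[1,0,0,-0.115,-8]]'
python3 - <<'E'
from h import *
s=cam("side");crop(s,"s25",120,230,380,425);print(get_obs()['ee_pos'],get_obs()['tcp_rot'],get_obs()['opening'])
E
```

```text
time: 25.0
ee_pos: [0.4103, 0.017, 0.2298]
tcp_rot: [179.7, 0.6, 69.8]
wrist_force: [0.0, -0.6, -1.5]
opening: 0.0044
time: 25.5
ee_pos: [0.4101, 0.0171, 0.2293]
tcp_rot: [179.7, 0.6, 29.5]
wrist_force: [0.1, -0.8, -1.1]
opening: 0.0048
time: 26.0
ee_pos: [0.41, 0.0171, 0.2288]
tcp_rot: [179.7, 0.7, -10.8]
wrist_force: [-0.0, -0.1, -1.3]
opening: 0.0042
time: 26.5
ee_pos: [0.4098, 0.017, 0.2284]
tcp_rot: [179.7, 0.7, -51.2]
wrist_force: [-0.3, -0.3, -1.9]
opening: 0.0046
time: 26.9
ee_pos: [0.4078, 0.0169, 0.1098]
tcp_rot: [179.4, 0.9, -59.2]
wrist_force: [-0.3, 0.0, -0.8]
opening: 0.0044
s25 scale 3
[0.40843643 0.01696967 0.11130444] [179.46670167   0.82003886 -59.16574384] 0.004464779930630241
```

View pics/s25.png

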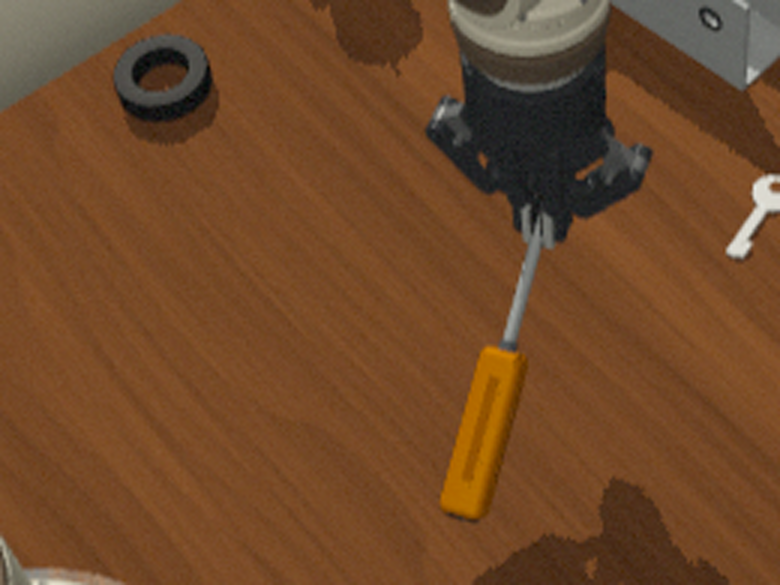

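```bash
python3 -m handwheel '[[1,0.02,0.015,0,0],[1,0.04,0.03,-0.01,0],[1,0.04,0.03,-0.02,0],[1,0.04,0.03,-0.02,0]]' 120
python3 -m handwheel '[[1,0,0,-0.01,0],[1,0,0,-0.02,0],[1,0.005,0.003,-0.03,0],[1,0.009,0.005,-0.04,0],[1,0.012,0.006,-0.05,0]]' 20
python3 -m handwheel '[[1,0.003,0.001,-0.01,0],[1,0.005,0.002,-0.02,0],[1,0.007,0.003,-0.025,0],[1,0.007,0.003,-0.03,0],[1,0.007,0.003,-0.034,0]]' 20
```

```text
time: 27.35
ee_pos: [0.4483, 0.0471, 0.0913]
tcp_rot: [179.4, 0.8, -59.1]
wrist_force: [-0.3, -0.2, -1.2]
opening: 0.0043
time: 27.85
ee_pos: [0.4615, 0.0532, 0.0421]
tcp_rot: [179.6, 0.8, -59.1]
wrist_force: [4.0, 4.2, 7.1]
opening: 0.0044
time: 28.35
ee_pos: [0.4691, 0.0562, 0.0086]
tcp_rot: [179.7, 0.7, -59.2]
wrist_force: [2.9, 3.2, 5.0]
opening: 0.0043
```

```bash
python3 -m handwheel '[[0.8,0,0,0,0],[0.5,0,0,0,0],[0.5,0,0,0,0],[0.5,0,0,0.03,0],[0.5,0,0,0.06,0]]' 20
python3 -m handwheel '[[0.4,-0.02,0,0.05,8],[0.4,-0.04,0,0.1,16],[0.4,-0.06,0,0.12,24],[0.4,-0.06,0,0.12,32],[0.4,-0.06,0,0.12,40]]' 20
python3 -m handwheel '[[0.4,0,0,0,8],[0.4,0,0,0,16],[0.4,0,0,0,24],[0.4,0,0,0,32],[0.4,0,0,0,40]]'
python3 -m handwheel '[[0.4,0,0,0,8],[0.4,0,0,0,16],[0.4,0,0,0,24],[0.4,0,0,0,32],[0.4,0,0,0,40]]'
python3 -m handwheel '[[0.4,0,0,0,8],[0.4,0,0,0,16],[0.4,0,0,0,24],[0.4,0,0,0,32],[0.4,0,0,0,40]]'
python3 - <<'E'
from h import *
s=cam("side");crop(s,"s26",180,230,380,380)
E
```

```text
time: 28.85
ee_pos: [0.4682, 0.056, 0.0686]
tcp_rot: [179.6, 0.8, -59.2]
wrist_force: [1.3, 0.4, -0.3]
opening: 0.0428
time: 29.35
ee_pos: [0.4082, 0.056, 0.1901]
tcp_rot: [179.6, 0.6, -18.8]
wrist_force: [0.6, 0.0, -0.9]
opening: 0.0512
time: 29.85
ee_pos: [0.4081, 0.0559, 0.1902]
tcp_rot: [179.6, 0.7, 21.5]
wrist_force: [0.7, -0.2, -0.5]
opening: 0.0511
time: 30.35
ee_pos: [0.4079, 0.0558, 0.1902]
tcp_rot: [179.6, 0.7, 61.8]
wrist_force: [1.2, -1.0, 0.7]
opening: 0.0511
time: 30.85
ee_pos: [0.4078, 0.0557, 0.1903]
tcp_rot: [179.6, 0.7, 102.2]
wrist_force: [-0.5, 0.0, -0.7]
opening: 0.0517
s26 scale 4
```

View pics/s26.png

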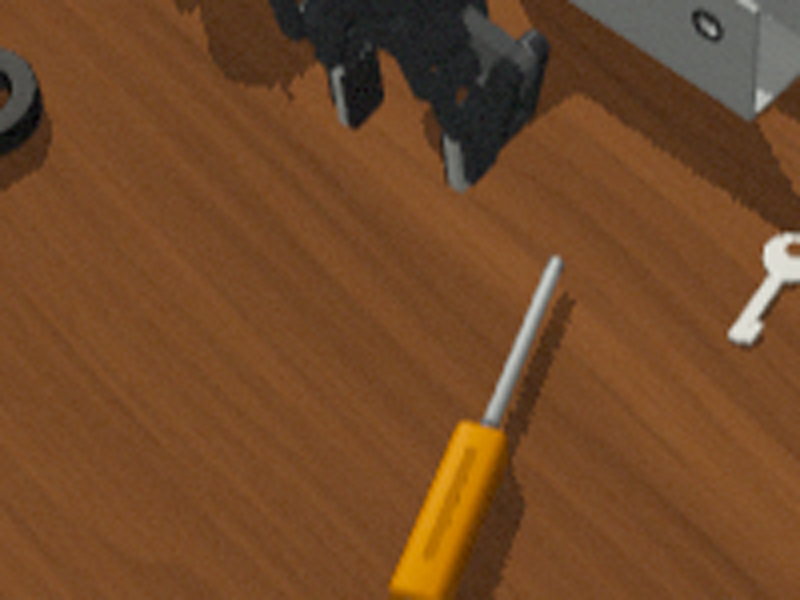

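```bash
python3 - <<'E'
from h import *
s=cam("side")
P=lambda a:np.array(a)/4+(180,230)
a=onz(s,P((556,260)),.013);b=onz(s,P((490,424)),.013)
v=a-b; u=v/np.linalg.norm(v);print(a,b,np.linalg.norm(v),np.degrees(np.arctan2(v[1],v[0])), "grip",b-u*.037,get_obs()["ee_pos"])
E
```

```text
[0.49278271 0.06998588 0.013     ] [0.40779962 0.02031596 0.013     ] 0.09843386887587498 30.304931301674408 grip [0.37585559 0.00164569 0.013     ] [0.40777818 0.05564731 0.19028662]
```

```bash
python3 -m handwheel '[[0.4,-0.015,-0.03,-0.02,8],[0.4,-0.033,-0.055,-0.05,16],[0.4,-0.033,-0.055,-0.1,18.5],[0.4,-0.033,-0.055,-0.13,18.5],[0.4,-0.033,-0.055,-0.13,18.5]]'
python3 -m handwheel '[[0.4,0,0,0,0],[0.4,0,0,0,0]]'
python3 - <<'E'
from h import *
s=cam("side");crop(s,"s27",200,250,360,390);print(get_obs()['ee_pos'])
E
```

```text
time: 31.45
ee_pos: [0.3722, 0.0004, 0.0568]
tcp_rot: [179.9, 0.5, 120.2]
wrist_force: [-0.2, -0.1, 0.4]
opening: 0.0517
time: 31.65
ee_pos: [0.3729, 0.0005, 0.0583]
tcp_rot: [179.9, 0.5, 120.1]
wrist_force: [0.2, 0.4, -0.2]
opening: 0.0513
s27 scale 4
[0.37313836 0.00052798 0.05851082]
```

View pics/s27.png

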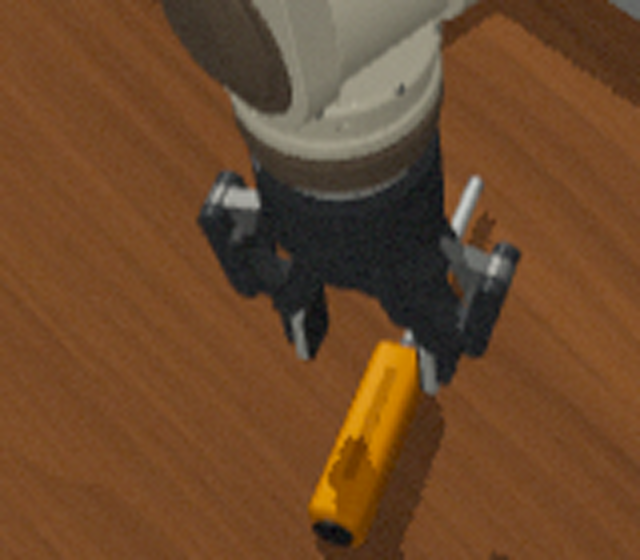

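Same situation as before; go down to about 5 mm and grip.

```bash
python3 -m handwheel '[[0.5,0.001,0,-0.03,0],[0.5,0.001,0,-0.045,0],[0.5,0.001,0,-0.053,0],[0.5,0.001,0,-0.053,0],[0.5,0.001,0,-0.053,0]]'
python3 -m handwheel '[[0.5,0,0,-0.003,0],[0.5,0,0,-0.003,0]]' 80
```

```text
time: 32.2
ee_pos: [0.3748, 0.0006, 0.0066]
tcp_rot: [179.8, 0.6, 120.1]
wrist_force: [-0.5, 0.7, -0.5]
opening: 0.0425
time: 32.4
ee_pos: [0.3753, 0.0006, 0.0042]
tcp_rot: [179.7, 0.6, 120.1]
wrist_force: [1.0, 0.0, 0.1]
opening: 0.0425
```

```bash
python3 -m handwheel '[[0.7,0,0,0,0],[1,0,0,0,0],[1,0,0,0,0],[1,0,0,0,0],[1,0,0,0,0]]' 120
python3 -m handwheel '[[1,0,0,0,0],[1,0,0,0.02,0],[1,0,0,0.04,0],[1,0,0,0.08,0],[1,0,0,0.1,0]]' 120
python3 -m handwheel '[[1,0.02,0.02,0,-8],[1,0.05,0.05,-0.01,-16],[1,0.079,0.087,-0.02,-24],[1,0.079,0.087,-0.035,-24],[1,0.079,0.087,-0.048,-24]]'
python3 -m handwheel '[[1,0,0,0,0],[1,0,0,0,0],[1,0,0,0,0],[1,0,0,0,0],[1,0,0,0,0]]'
python3 - <<'E'
from h import *
s=cam("side");t=cam("top");crop(s,"s28",280,190,400,280);crop(t,"t28",270,170,390,260)
print(get_obs()['ee_pos'],get_obs()['tcp_rot'])
E
```

```text
time: 32.9
ee_pos: [0.3756, 0.0006, 0.0051]
tcp_rot: [179.7, 0.7, 120.1]
wrist_force: [-2.8, 0.7, 6.7]
opening: 0.0235
time: 33.4
ee_pos: [0.3762, 0.0006, 0.1077]
tcp_rot: [179.5, 0.7, 120.1]
wrist_force: [0.1, -0.3, -0.6]
opening: 0.0239
time: 33.9
ee_pos: [0.4549, 0.0881, 0.0581]
tcp_rot: [179.7, 0.7, 96.3]
wrist_force: [-0.9, -0.8, -1.3]
opening: 0.0237
time: 34.4
ee_pos: [0.4552, 0.0879, 0.0588]
tcp_rot: [179.6, 0.7, 96.2]
wrist_force: [-0.4, 0.4, -1.6]
opening: 0.0234
s28 scale 6
t28 scale 6
[0.455066   0.08801635 0.05856393] [179.62125188   0.73115543  96.25946178]
```

View pics/s28.png

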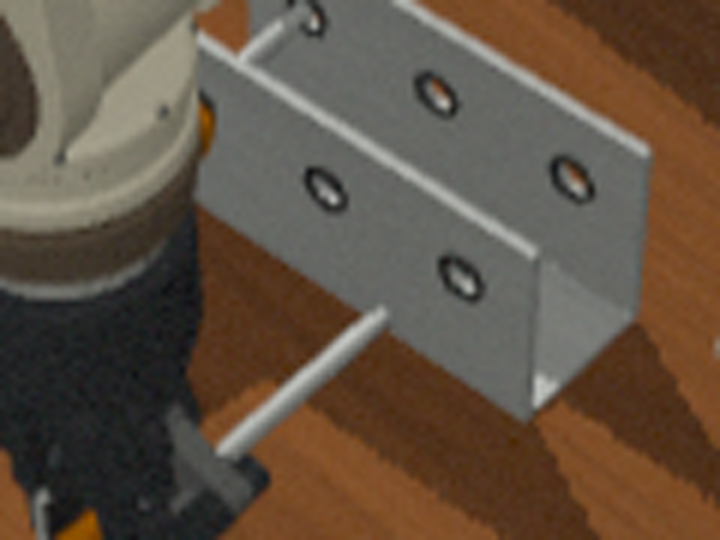

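View pics/t28.png

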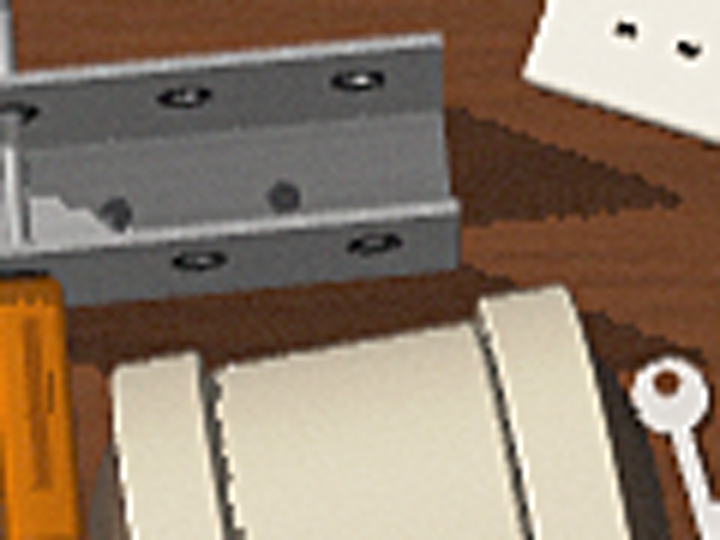

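```bash
python3 -m handwheel '[[1,0.005,0.001,-0.007,0],[1,0.012,0.001,-0.013,0],[1,0.017,0.0015,-0.013,0],[1,0.0185,0.0016,-0.013,0],[1,0.0185,0.0016,-0.013,0]]'
python3 -m handwheel '[[1,0,0,0,0],[1,0,0,0,0],[1,0,0,0,0]]'
python3 - <<'E'
from h import *
s=cam("side");crop(s,"s29",280,190,400,280)
print(get_obs()['ee_pos'],get_obs()['tcp_rot'])
E
```

```text
time: 35.0
ee_pos: [0.4738, 0.0896, 0.0454]
tcp_rot: [179.6, 0.7, 96.3]
wrist_force: [-0.1, 0.0, -1.7]
opening: 0.0237
time: 35.3
ee_pos: [0.4738, 0.0897, 0.0455]
tcp_rot: [179.6, 0.7, 96.3]
wrist_force: [0.1, -0.1, -1.3]
opening: 0.0233
s29 scale 6
[0.47377647 0.08967213 0.04554731] [179.63440971   0.73115794  96.26207159]
```

View pics/s29.png

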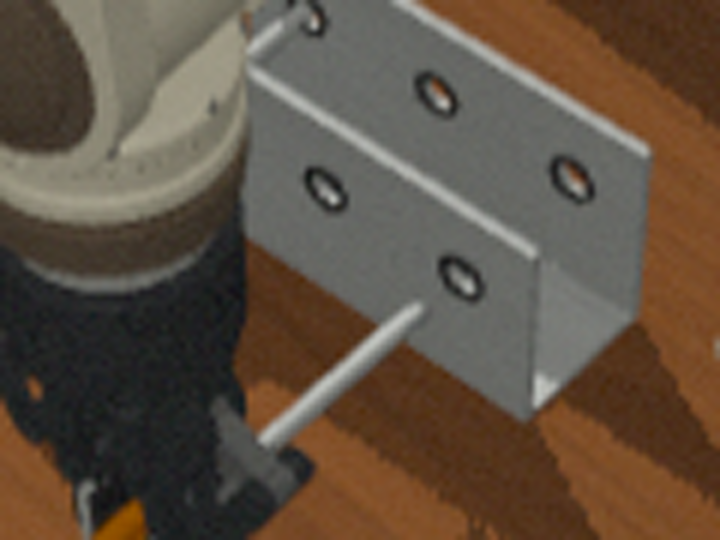

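```bash
python3 blade.py 326.5 261.5 346 244.5 3
```

```text
n 26 perp offset of eyelet F,R from blade line (px, + = down-right): 0.8607367467400653 0.715534932565437 ang -41.5472
```

```bash
python3 -m handwheel '[[1,0.004,0.0002,-0.0005,0],[1,0.01,0.0008,-0.0005,0],[1,0.016,0.0014,-0.0005,0],[1,0.022,0.002,-0.0005,0],[1,0.022,0.002,-0.0005,0]]'
python3 - <<'E'
from h import *
s=cam("side");crop(s,"s30",280,190,400,280)
E
```

```text
time: 35.9
ee_pos: [0.4966, 0.0917, 0.0449]
tcp_rot: [179.6, 0.7, 96.3]
wrist_force: [0.5, -0.5, -1.6]
opening: 0.0237
s30 scale 6
```

View pics/s30.png

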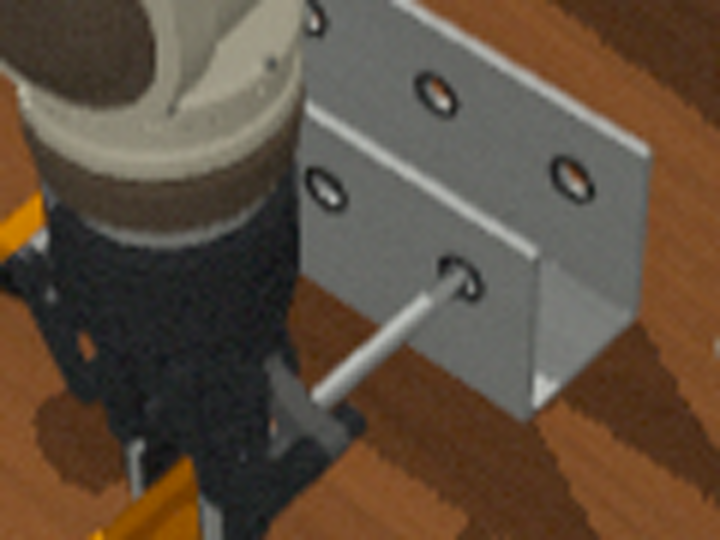

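```bash
python3 -m handwheel '[[1,0.008,0.0009,0,0],[1,0.016,0.0017,0,0],[1,0.024,0.0026,0,0],[1,0.032,0.0035,0,0],[1,0.036,0.0039,0,0]]'
python3 - <<'E'
from h import *
s=cam("side");crop(s,"s31",280,190,400,280)
E
```

```text
time: 36.45
ee_pos: [0.533, 0.0956, 0.0448]
tcp_rot: [179.7, 0.7, 96.2]
wrist_force: [-1.8, -0.3, 0.8]
opening: 0.0231
s31 scale 6
```

View pics/s31.png

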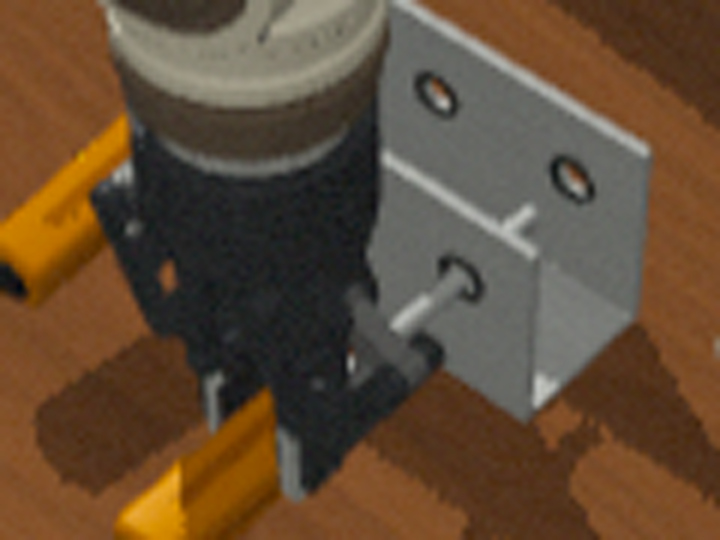

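```bash
python3 -m handwheel '[[1,0.004,-0.0001,-0.0004,0],[1,0.008,0.0004,-0.0004,0],[1,0.012,0.0008,-0.0004,0],[1,0.015,0.0011,-0.0004,0],[1,0.018,0.0014,-0.0004,0]]'
python3 - <<'E'
from h import *
s=cam("side");crop(s,"s32",300,180,400,255)
E
```

```text
time: 37.0
ee_pos: [0.5514, 0.097, 0.0444]
tcp_rot: [179.6, 0.7, 96.2]
wrist_force: [-0.7, -1.4, -0.2]
opening: 0.0238
s32 scale 8
```

View pics/s32.png

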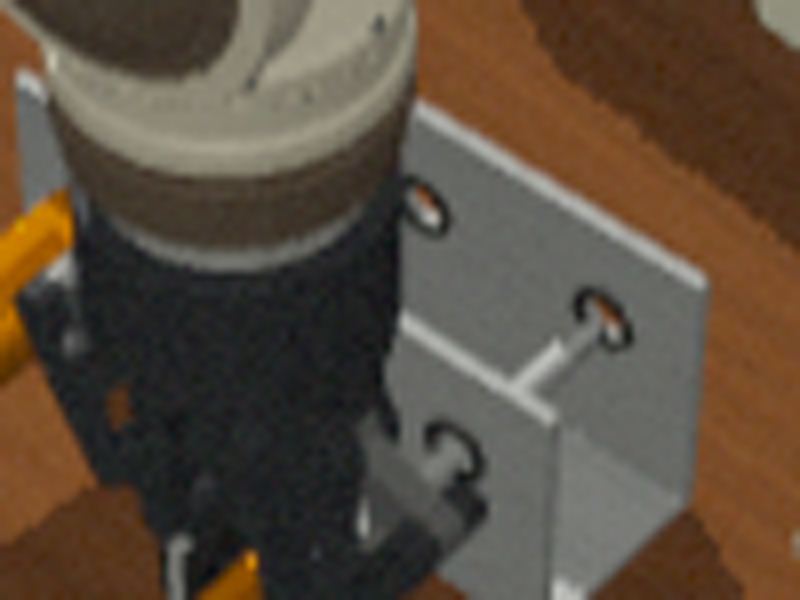

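```bash
python3 -m handwheel '[[1,0.003,0.0003,0,0],[1,0.006,0.0006,0,0],[1,0.009,0.001,0,0],[1,0.012,0.0013,0,0],[1,0.015,0.0016,0,0]]'
python3 - <<'E'
from h import *
s=cam("side");crop(s,"s33",300,180,400,255)
E
```

```text
time: 37.55
ee_pos: [0.5671, 0.0987, 0.0444]
tcp_rot: [179.6, 0.7, 96.2]
wrist_force: [-1.8, -1.0, 0.7]
opening: 0.0238
s33 scale 8
```

View pics/s33.png

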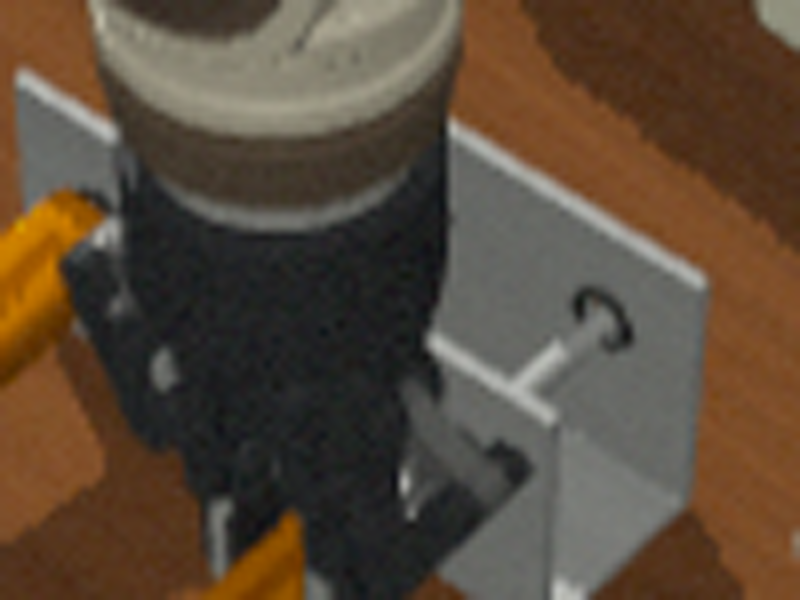

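Through the rear hole (around px (375,219)), no resistance. Push home.

```bash
python3 -m handwheel '[[1,0.006,0.0006,0,0],[1,0.012,0.0013,0,0],[1,0.018,0.0019,0,0],[1,0.024,0.0026,0,0],[1,0.026,0.0028,0,0]]'
python3 -m handwheel '[[1,0.001,0.0001,0,0],[1,0.003,0.0003,0,0],[1,0.004,0.0004,0,0]]'
```

```text
time: 38.1
ee_pos: [0.5943, 0.1016, 0.0444]
tcp_rot: [179.6, 0.7, 96.2]
wrist_force: [-1.4, -1.8, 2.5]
opening: 0.0236
time: 38.4
ee_pos: [0.5972, 0.1018, 0.0444]
tcp_rot: [179.7, 0.7, 96.2]
wrist_force: [-11.4, -3.3, 7.0]
opening: 0.0233
```

```bash
python3 -m handwheel '[[1,0.002,0.0002,0,0],[1,0.003,0.0003,0,0]]'
python3 -m handwheel '[[1,-0.001,0,0,0],[1,-0.001,0,0,0],[0.7,-0.001,0,0,0],[0.5,-0.001,0,0,0],[0.4,-0.001,0,0,0]]'
python3 -m handwheel '[[0.4,0,0,0.005,0],[0.4,0,0,0.03,0],[0.4,0,0,0.07,0],[0.4,-0.03,-0.04,0.1,0],[0.4,-0.06,-0.08,0.1,0]]'
python3 -m handwheel '[[0.4,-0.04,-0.05,0,-8],[0.4,-0.08,-0.1,0,-12.5],[0.4,-0.12,-0.15,0,-12.5],[0.4,-0.14,-0.18,0,-12.5],[0.4,-0.14,-0.18,0,-12.5]]'
python3 - <<'E'
from h import *
s=cam("side");t=cam("top");crop(s,"s34",240,160,500,355);crop(t,"t34",230,130,510,290)
E
```

```text
time: 38.6
ee_pos: [0.5972, 0.1018, 0.0444]
tcp_rot: [-180.0, 0.7, 96.3]
wrist_force: [-21.4, -3.7, 13.8]
opening: 0.0237
time: 39.1
ee_pos: [0.5963, 0.102, 0.0443]
tcp_rot: [-180.0, 0.7, 96.3]
wrist_force: [0.5, -0.6, -0.3]
opening: 0.0512
time: 39.6
ee_pos: [0.542, 0.028, 0.1474]
tcp_rot: [179.7, 0.7, 96.4]
wrist_force: [-0.2, -1.1, -0.3]
opening: 0.0511
time: 40.1
ee_pos: [0.4001, -0.1539, 0.1482]
tcp_rot: [179.7, 0.8, 83.8]
wrist_force: [0.3, -0.1, -0.5]
opening: 0.051
s34 scale 3
t34 scale 2
```

View pics/s34.png

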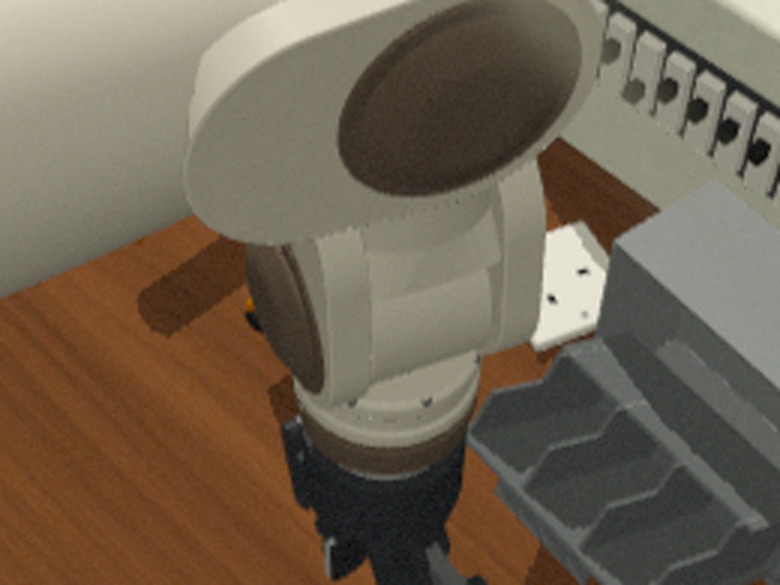

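View pics/t34.png

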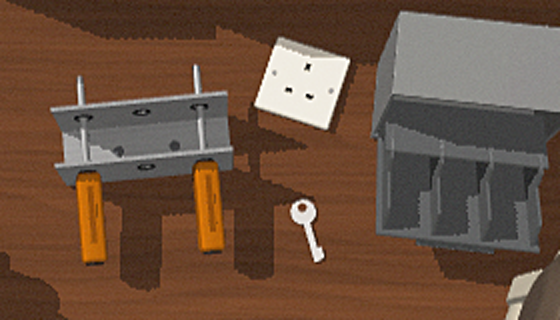

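```bash
python3 - <<'E'
from h import *
s=cam("side");t=cam("top")
P=lambda a:np.array(a)/5+(370,260); T=lambda b:np.array(b)/5+(400,180)
# rim ends, divider tops near rim corner (t2), shell front bottom
for n,a,b in (("rimL",(115,217),(93,332)),("rimR",(420,533),(492,378))):
    X,e=tri(s,P(a),t,T(b)); print(n,(X*1000).round(1),round(e*1000,1),(onz(t,T(b),.085)*1000).round(1),(onz(s,P(a),.085)*1000).round(1))
for X in ((.576,-.132,.079),(.548,-.155,.085),(.6686,-.168,.015)): print(((proj(s,X)-(370,260))*5).round(),((proj(t,X)-(400,180))*5).round())
E
```

```text
rimL [546.4 -74.2  85.7] 3.0 [545.2 -73.4  85. ] [548.2 -74.5  85. ]
rimR [ 529.4 -233.6   87.4] 3.0 [ 528.5 -233.3   85. ] [ 532.  -233.6   85. ]
[282. 281.] [234. 262.]
[279. 357.] [295. 328.]
[499. 293.] [286.  83.]
```

```bash
python3 -m handwheel '[[0.5,0.05,0.005,0.01,0],[0.5,0.09,0.01,0.01,0],[0.5,0.13,0.015,0.01,0],[0.5,0.165,0.022,0.01,0],[0.5,0.165,0.022,0,0]]' 20
python3 -m handwheel '[[0.5,0,0,0,0],[0.5,0,0,0,0]]'
python3 - <<'E'
from h import *
s=cam("side");t=cam("top");crop(s,"s35",380,230,540,350);crop(t,"t35",230,130,510,290);print(get_obs()['ee_pos'])
E
```

```text
time: 40.8
ee_pos: [0.5713, -0.128, 0.147]
tcp_rot: [179.6, 0.7, 84.0]
wrist_force: [-2.2, 0.6, -0.3]
opening: 0.0428
time: 41.0
ee_pos: [0.5713, -0.127, 0.1464]
tcp_rot: [179.7, 0.7, 84.1]
wrist_force: [0.1, -0.7, -0.8]
opening: 0.0424
s35 scale 5
t35 scale 2
[ 0.57100718 -0.12773598  0.14756515]
```

View pics/s35.png

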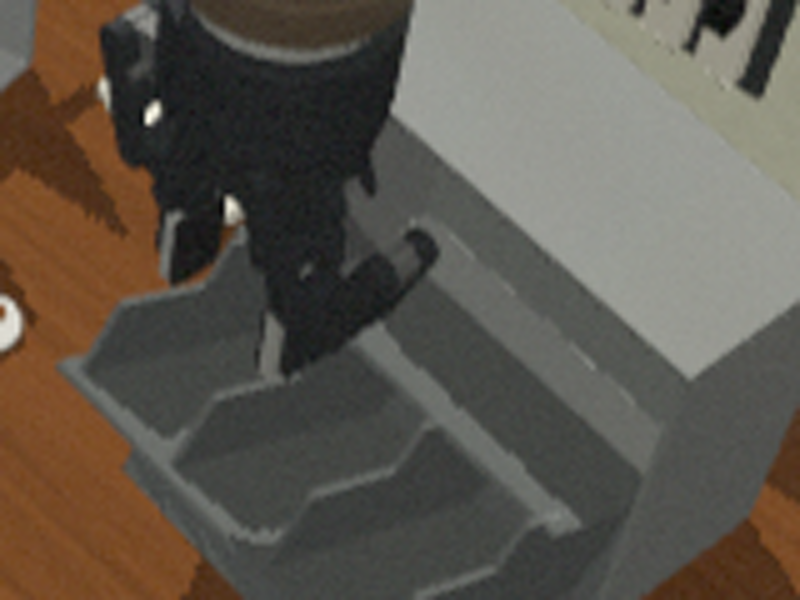

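View pics/t35.png

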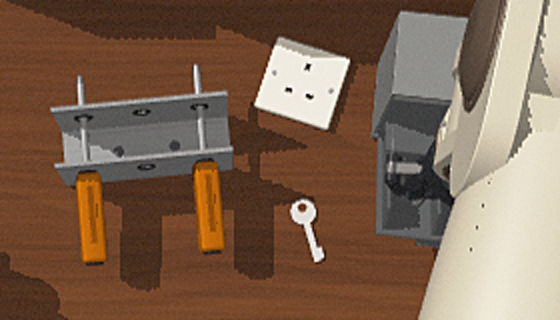

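```bash
python3 -m handwheel '[[0.5,-0.006,-0.0043,-0.01,0],[0.5,-0.006,-0.0043,-0.03,0],[0.5,-0.006,-0.0043,-0.05,0],[0.5,-0.006,-0.0043,-0.06,0],[0.5,-0.006,-0.0043,-0.06,0]]' 20
python3 - <<'E'
from h import *
s=cam("side");crop(s,"s36",380,230,540,350);print(get_obs()['ee_pos'])
E
```

```text
time: 41.6
ee_pos: [0.5641, -0.1321, 0.0869]
tcp_rot: [179.7, 0.7, 84.0]
wrist_force: [0.1, -0.6, 0.5]
opening: 0.043
s36 scale 5
[ 0.56467848 -0.13209089  0.08801164]
```

View pics/s36.png

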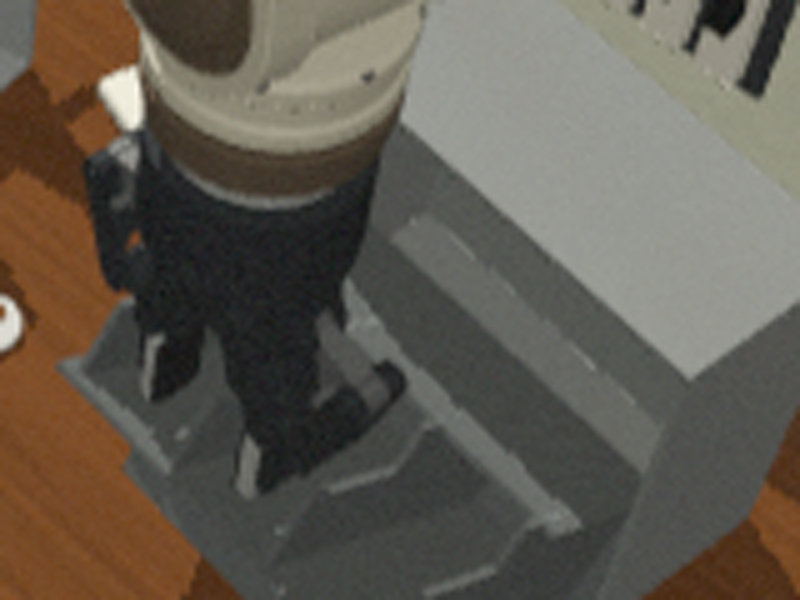

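```bash
python3 -m handwheel '[[0.5,0,0,-0.004,0],[0.5,0,0,-0.007,0],[0.5,0,0,-0.007,0]]' 30
python3 -m handwheel '[[0.7,0,0,0,0],[1,0,0,0,0],[1,0,0,0,0],[1,0,0,0,0],[1,0,0,0,0]]' 30
```

```text
time: 41.95
ee_pos: [0.5647, -0.1321, 0.0811]
tcp_rot: [179.6, 0.7, 84.0]
wrist_force: [-0.4, -0.6, -0.8]
opening: 0.0427
time: 42.45
ee_pos: [0.5649, -0.131, 0.0813]
tcp_rot: [179.6, 0.6, 84.1]
wrist_force: [0.9, 5.6, 1.7]
opening: 0.0024
```

```bash
python3 -m handwheel '[[1,0.007,-0.0007,0.008,0],[1,0.0146,-0.0016,0.0155,0],[1,0.0229,-0.0025,0.0222,0],[1,0.0316,-0.0034,0.0282,0]]' 30
python3 - <<'E'
from h import *
s=cam("side");crop(s,"s37",380,210,540,330);print(get_obs()['ee_pos'])
E
```

```text
time: 42.85
ee_pos: [0.5962, -0.1341, 0.1086]
tcp_rot: [179.7, 0.5, 84.1]
wrist_force: [0.4, 0.1, -8.0]
opening: 0.0024
s37 scale 5
[ 0.59754397 -0.13420824  0.10936762]
```

View pics/s37.png

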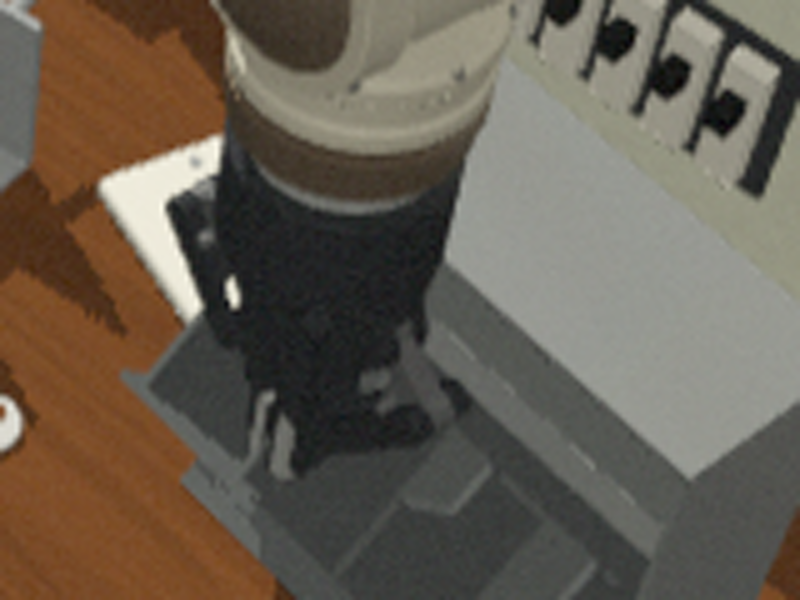

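```bash
python3 -m handwheel '[[1,0.008,-0.0009,0.0045,0],[1,0.018,-0.002,0.009,0],[1,0.027,-0.003,0.0125,0],[1,0.035,-0.0038,0.015,0]]' 30
python3 - <<'E'
from h import *
s=cam("side");crop(s,"s38",380,210,540,330);print(get_obs()['ee_pos'])
E
```

```text
time: 43.3
ee_pos: [0.6321, -0.1377, 0.1235]
tcp_rot: [179.7, 0.5, 84.1]
wrist_force: [-0.6, 1.2, -7.2]
opening: 0.002
s38 scale 5
[ 0.63321055 -0.13784482  0.12368931]
```

View pics/s38.png

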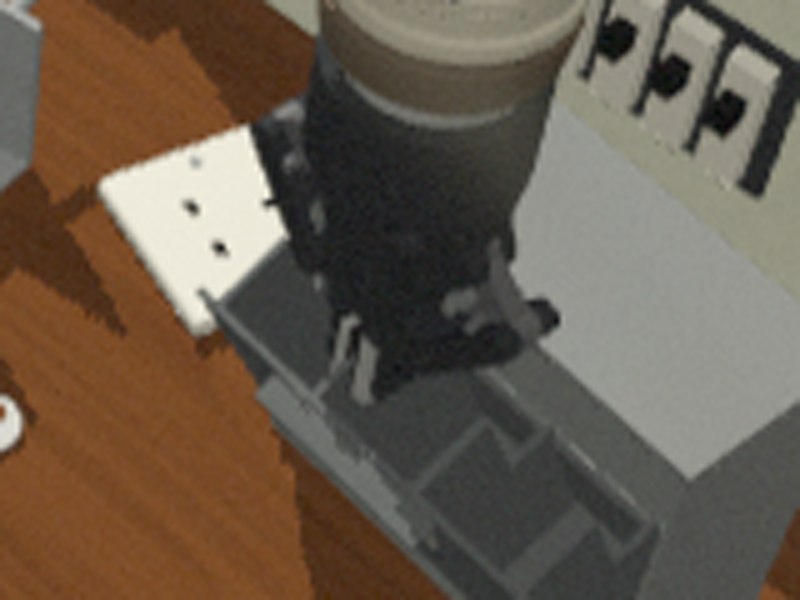

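```bash
python3 -m handwheel '[[1,0.004,-0.0004,0.0012,0],[1,0.008,-0.0009,0.0018,0],[1,0.011,-0.0012,0.0022,0],[1,0.011,-0.0012,0.0022,0]]' 30
python3 - <<'E'
from h import *
s=cam("side");crop(s,"s39",380,210,540,330);print(get_obs()['ee_pos'])
E
```

```text
time: 43.75
ee_pos: [0.6445, -0.139, 0.1259]
tcp_rot: [179.7, 0.5, 84.1]
wrist_force: [-2.0, 1.1, -4.2]
opening: 0.0025
s39 scale 5
[ 0.64439278 -0.13899815  0.12586008]
```

View pics/s39.png

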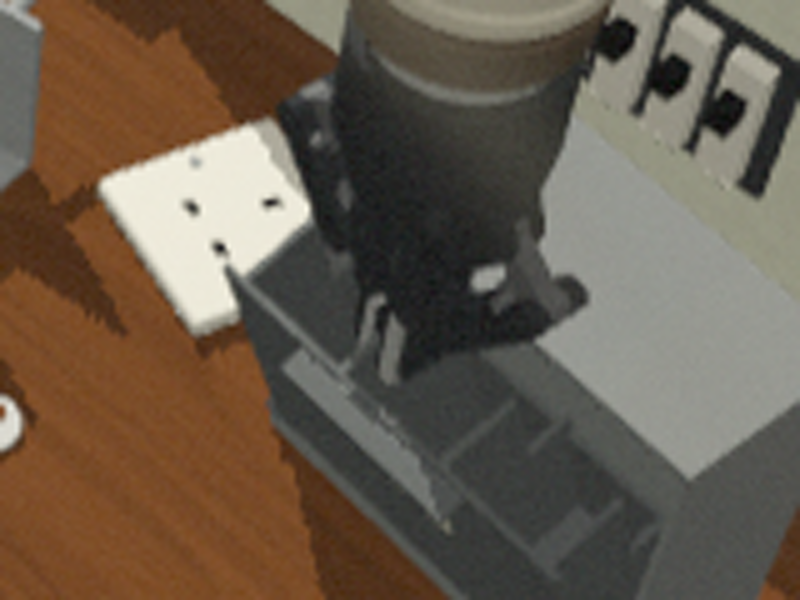

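```bash
python3 -m handwheel '[[0.8,0,0,0,0],[0.7,0,0,0,0],[0.7,0,0,0.02,0],[0.7,0,0,0.05,0],[0.7,0,0,0.08,0]]' 30
python3 -m handwheel '[[0.7,-0.02,0,0.02,0],[0.7,-0.06,0,0.02,0],[0.7,-0.1,0,0.02,0],[0.7,-0.15,0,0.02,0]]' 30
python3 - <<'E'
from h import *
s=cam("side");t=cam("top");crop(s,"s40",300,170,560,365);crop(t,"t40",230,130,510,290);print(get_obs()['ee_pos'])
E
```

```text
time: 44.3
ee_pos: [0.6443, -0.1392, 0.2073]
tcp_rot: [179.6, 0.5, 84.1]
wrist_force: [0.4, -0.5, 0.1]
opening: 0.0257
time: 44.7
ee_pos: [0.4936, -0.1393, 0.2275]
tcp_rot: [179.5, 0.6, 84.1]
wrist_force: [-1.1, -0.1, 0.8]
opening: 0.0257
s40 scale 3
t40 scale 2
[ 0.48935927 -0.13900203  0.22848744]
```

View pics/s40.png

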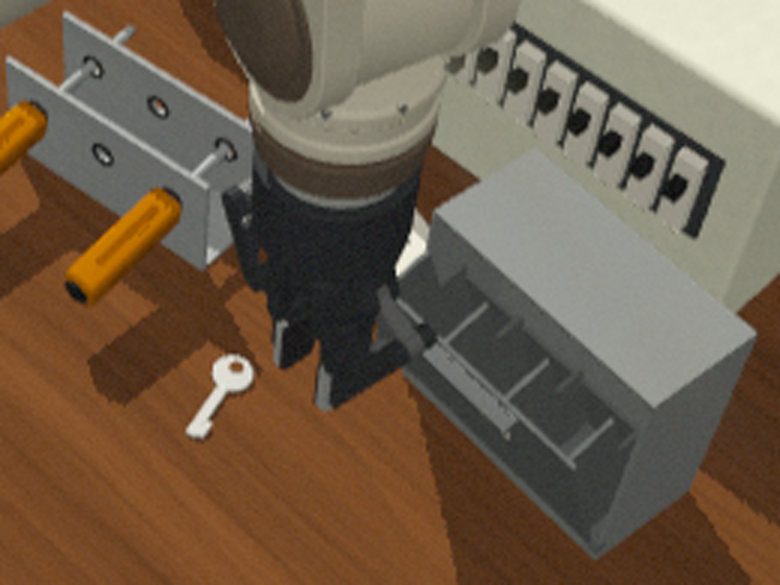

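View pics/t40.png

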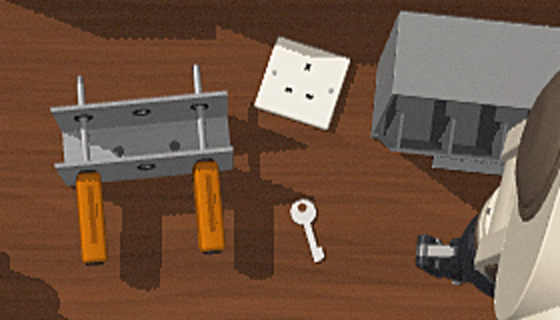

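```bash
python3 -m handwheel '[[1,-0.06,0,0,0],[1,-0.06,0,0,0],[1,-0.06,0,0,0],[1,-0.06,0,0,0],[1,-0.06,0,0,0]]' 30
python3 - <<'E'
from h import *
s=cam("side");t=cam("top");crop(s,"s41",240,170,560,395);crop(t,"t41",230,130,510,290);print(get_obs()['ee_pos'])
E
```

```text
time: 45.3
ee_pos: [0.4304, -0.1391, 0.2287]
tcp_rot: [179.5, 0.6, 84.0]
wrist_force: [0.3, 0.3, -0.3]
opening: 0.0002
s41 scale 2
t41 scale 2
[ 0.43022177 -0.13900061  0.22830164]
```

View pics/s41.png

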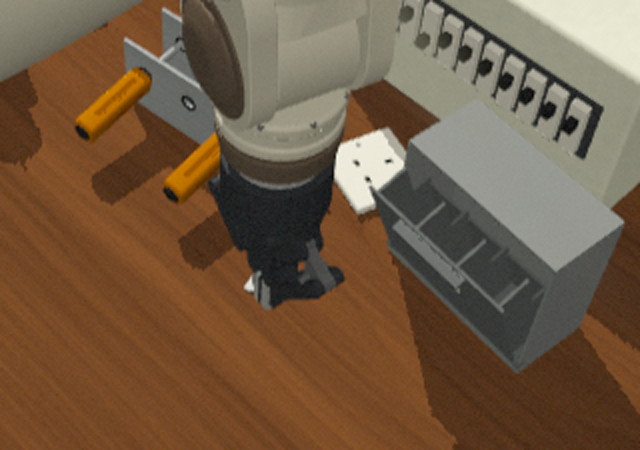

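View pics/t41.png

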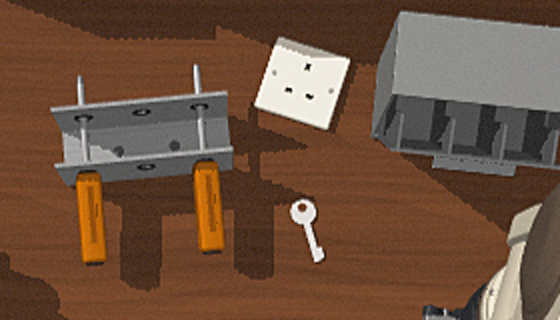

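```bash
python3 -m handwheel '[[1,0.03,-0.004,-0.04,0],[1,0.06,-0.008,-0.08,0],[1,0.1,-0.015,-0.1,0],[1,0.11,-0.016,-0.1,0]]' 30
python3 - <<'E'
from h import *
s=cam("side");crop(s,"s42",340,190,540,340);print(get_obs()['ee_pos'])
E
```

```text
time: 45.8
ee_pos: [0.5415, -0.1548, 0.1228]
tcp_rot: [180.0, 0.5, 84.1]
wrist_force: [-1.3, 0.5, -0.0]
opening: 0.0002
s42 scale 4
[ 0.5419284  -0.15484187  0.12503972]
```

View pics/s42.png

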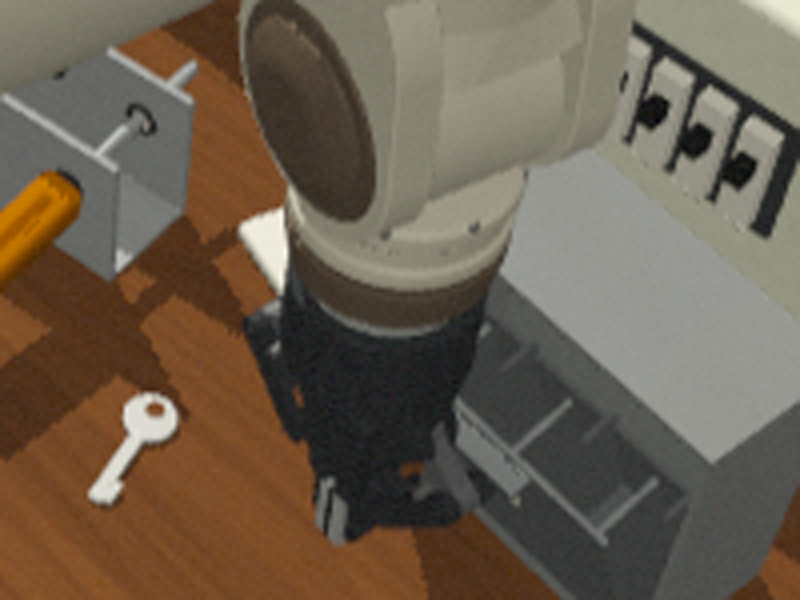

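```bash
python3 -m handwheel '[[1,0.015,-0.0016,0,0],[1,0.03,-0.0032,0,0],[1,0.045,-0.0048,0,0],[1,0.055,-0.006,0,0],[1,0.065,-0.007,0,0]]' 30
python3 -m handwheel '[[1,0.005,-0.0005,0,0],[1,0.01,-0.001,0,0],[1,0.014,-0.0015,0,0],[1,0.018,-0.002,0,0]]' 30
python3 - <<'E'
from h import *
s=cam("side");crop(s,"s43",380,190,540,310);print(get_obs()['ee_pos'])
E
```

```text
time: 46.35
ee_pos: [0.6074, -0.1619, 0.126]
tcp_rot: [179.8, 0.5, 84.1]
wrist_force: [-1.1, -0.4, -0.0]
opening: -0.0005
time: 46.75
ee_pos: [0.6255, -0.1639, 0.1261]
tcp_rot: [179.8, 0.5, 84.1]
wrist_force: [-0.2, 0.6, -0.6]
opening: -0.0004
s43 scale 5
[ 0.62593755 -0.16395345  0.12592587]
```

View pics/s43.png

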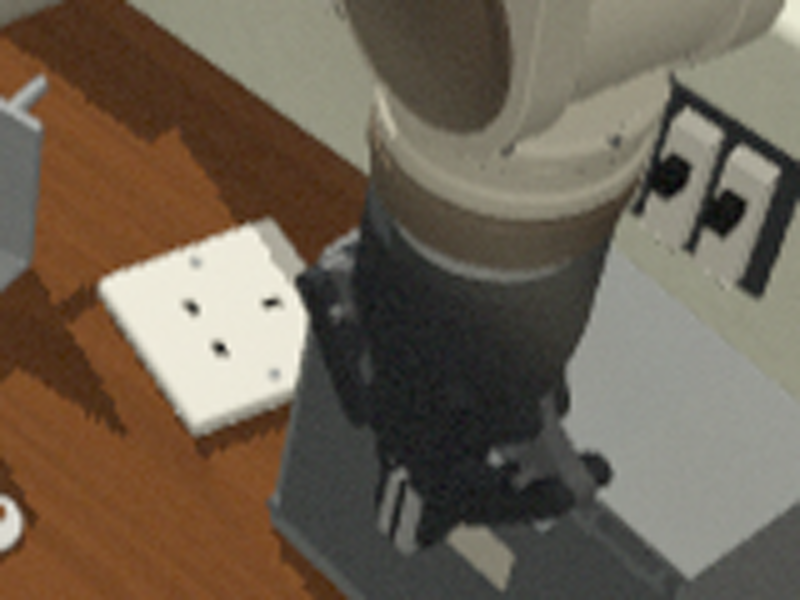

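Nearly upright; press on gently until it stops, then retreat and look.

```bash
python3 -m handwheel '[[1,0.003,-0.0003,0,0],[1,0.006,-0.0006,0,0],[1,0.006,-0.0006,0,0]]' 30
python3 -m handwheel '[[1,0.003,-0.0003,0,0],[1,0.006,-0.0006,0,0],[1,0.006,-0.0006,0,0]]' 30
```

```text
time: 47.1
ee_pos: [0.6322, -0.1646, 0.1259]
tcp_rot: [179.8, 0.5, 84.1]
wrist_force: [-0.7, -0.5, -0.0]
opening: 0.0005
time: 47.4
ee_pos: [0.6337, -0.1647, 0.1258]
tcp_rot: [-179.7, 0.5, 84.1]
wrist_force: [-26.3, 3.0, 9.6]
opening: 0.0001
```

```bash
python3 -m handwheel '[[1,-0.01,0.001,0,0],[1,-0.04,0.004,0,0],[1,-0.08,0.008,0.02,0],[1,-0.13,0.01,0.05,0],[1,-0.16,0.01,0.08,0]]'
python3 -m handwheel '[[1,-0.04,-0.05,0.02,0],[1,-0.08,-0.1,0.04,0],[1,-0.12,-0.15,0.05,0],[1,-0.12,-0.2,0.05,0],[1,-0.12,-0.2,0.05,0]]'
python3 -m handwheel '[[1,0,0,0,0],[1,0,0,0,0],[1,0,0,0,0],[1,0,0,0,0],[1,0,0,0,0]]'
python3 - <<'E'
from h import *
s=cam("side");t=cam("top");cv2.imwrite("pics/s44.png",s["color"]);crop(s,"s44b",240,170,560,395);crop(t,"t44",230,130,510,290);cv2.imwrite("pics/t44f.png",t["color"]);print(get_obs()['ee_pos'])
E
```

```text
time: 47.9
ee_pos: [0.4717, -0.1542, 0.2052]
tcp_rot: [-179.6, 0.5, 84.1]
wrist_force: [1.0, 0.1, 0.5]
opening: -0.0001
time: 48.4
ee_pos: [0.3504, -0.3561, 0.2564]
tcp_rot: [-179.6, 0.6, 84.0]
wrist_force: [1.4, -0.1, -0.5]
opening: -0.0002
time: 48.9
ee_pos: [0.351, -0.3552, 0.2564]
tcp_rot: [-179.6, 0.6, 84.1]
wrist_force: [0.3, -0.3, 0.1]
opening: -0.0001
s44b scale 2
t44 scale 2
[ 0.35084449 -0.35542727  0.25644536]
```

View pics/s44.png

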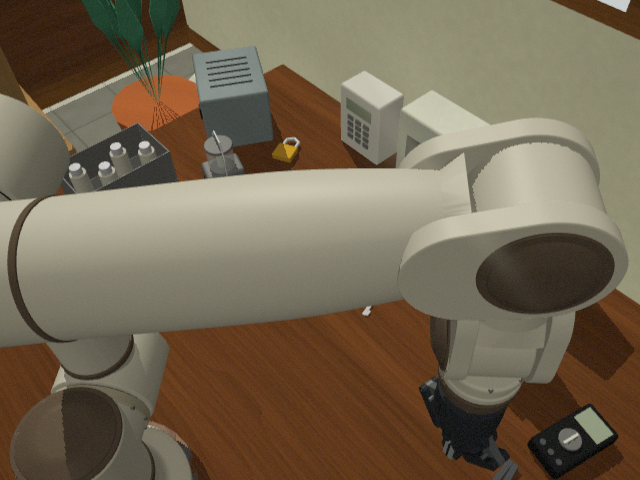

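View pics/t44f.png

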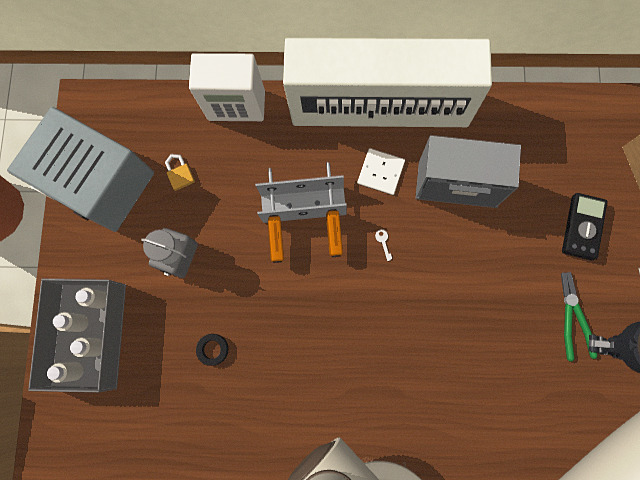

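```bash
python3 -m handwheel '[[1,0.01,0.05,0.02,0],[1,0.01,0.1,0.04,0],[1,0.01,0.15,0.05,0],[1,0.01,0.2,0.05,0],[1,0,0.25,0.05,0]]'
python3 -m handwheel '[[1,0,0.05,0,0],[1,0,0.1,0,0],[1,0,0.15,0,0],[1,0,0.2,0,0],[1,0,0.25,0,0]]'
python3 -m handwheel '[[1,-0.03,0.05,0,0],[1,-0.06,0.1,0,0],[1,-0.09,0.15,0,0],[1,-0.12,0.2,0,0],[1,-0.15,0.25,0,0]]'
python3 - <<'E'
from h import *
s=cam("side");t=cam("top");crop(s,"s45",240,170,560,365);crop(t,"t45",240,140,380,270);print(get_obs()['ee_pos'])
E
```

```text
time: 49.5
ee_pos: [0.3526, -0.114, 0.3067]
tcp_rot: [-179.7, 0.6, 84.1]
wrist_force: [0.6, 0.7, 0.3]
opening: -0.0001
time: 50.0
ee_pos: [0.3518, 0.1363, 0.307]
tcp_rot: [-179.8, 0.6, 84.2]
wrist_force: [1.9, -1.1, 0.2]
opening: 0.0001
time: 50.5
ee_pos: [0.2224, 0.3503, 0.3073]
tcp_rot: [-179.8, 0.5, 84.2]
wrist_force: [2.2, 0.3, 0.4]
opening: -0.0002
s45 scale 2
t45 scale 4
[0.22092511 0.35250096 0.30616486]
```

View pics/s45.png

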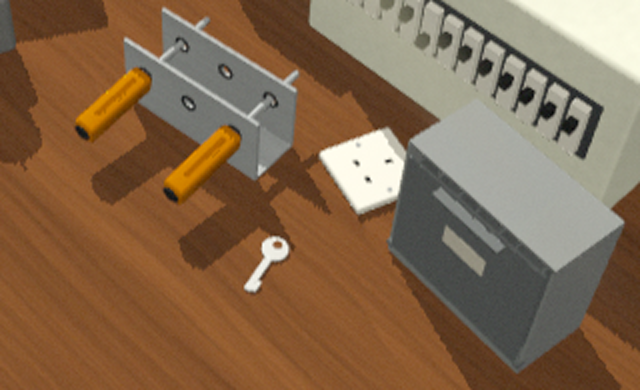

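View pics/t45.png

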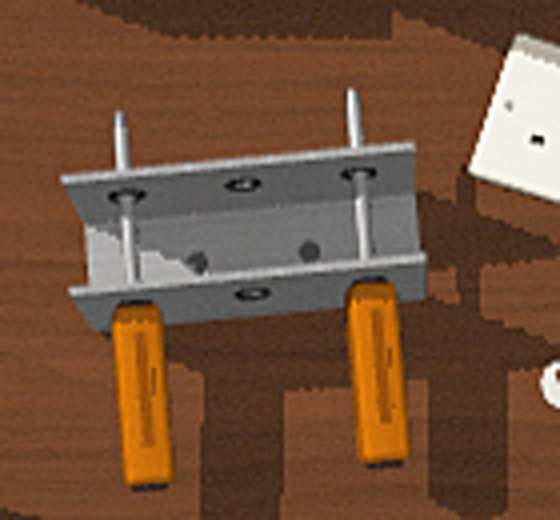

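```bash
python3 - <<'E'
from h import *
s=cam("side");crop(s,"s46",290,165,400,240)
E
```

```text
s46 scale 7
```

View pics/s46.png

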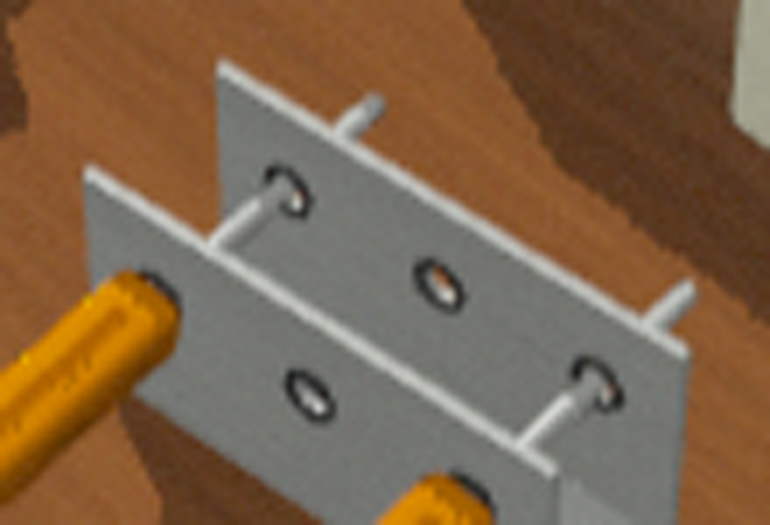

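```bash
python3 - <<'E'
from h import *
import tip
P=lambda a:np.array(a)/7+(290,165); T=lambda b:np.array(b)/4+(240,140)
tip.rep(P((376,101)),T((119,113)),0); tip.rep(P((689,287)),T((352,91)),2)
# bin front face rim corners check
t=cam("top"); s=cam("side")
crop(t,"t47",400,120,540,220); crop(s,"s47",420,210,560,360)
E
```

```text
tip [713.5 237.4  65.5] err 0.85 rack: along 102.5 lat -0.6 z 6.4 yaw 6.19
tip [726.8 113.3  67.3] err 1.87 rack: along 102.3 lat -1.6 z 8.2 yaw 6.19
t47 scale 5
s47 scale 4
```

View pics/t47.png

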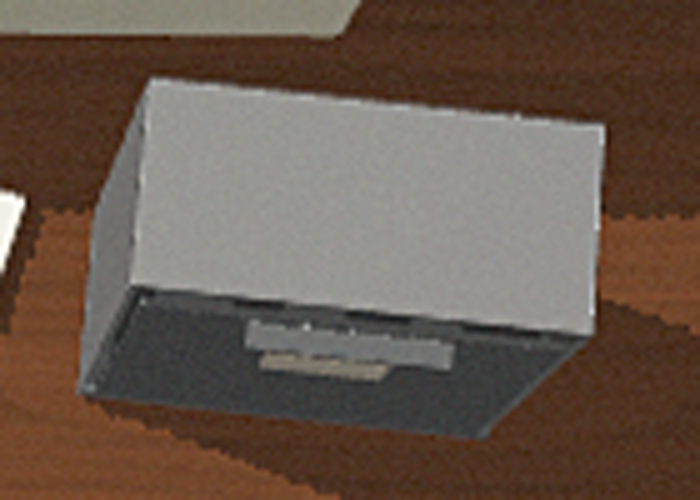

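View pics/s47.png

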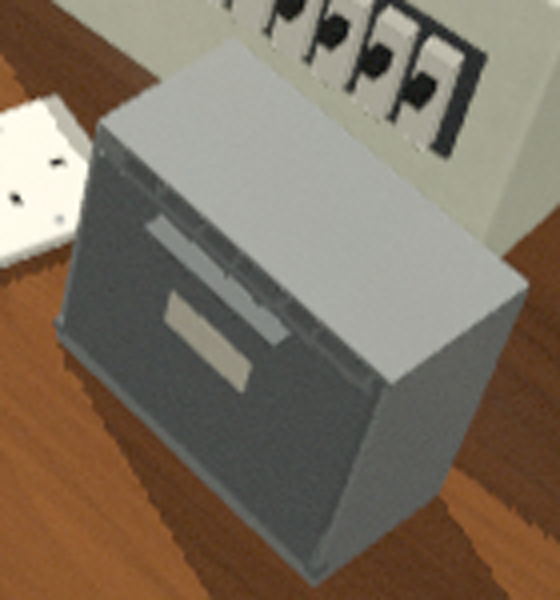

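```bash
python3 -c "
from workcell import job_done,get_obs
print(get_obs()['time'],get_obs()['wrist_force']); print(job_done())"
```

```text
50.95 [ 0.46245622  0.51262835 -0.30144182]
the job is handed in; nothing more can be done
None
```

I put both screwdrivers that were there (left and right compartments; the middle one was empty) away in the outer eyelets, shut the bin and handed the job in at about 51 s. For each one I drew it out by the blade, turned it, laid it down, took it again by the handle and pushed it home. To shut the bin I lifted it in an arc by a divider, then pushed it shut from the front.

**Last checks, from both cameras:**
- **Depth:** the blade tips measured 102.5 mm and 102.3 mm behind the front flange, where 93 to 112 mm is allowed.
- **Line:** the tips were within 2 mm sideways of the eyelets and 6 to 8 mm above them. That puts them at about 61 to 63 mm, under the 72 mm limit, and means each screwdriver sits tilted about 4 to 5 degrees, handle end low, in the slack of the holes.
- **Bin, lantern and arm:** the bin looked flush and shut, but I did not measure its angle. The lantern was standing and the arm touched nothing.

**What disagreed or failed:**
- The two cameras put the eyelets about 4 mm too high, so I measured the tips relative to the eyelets.
- When I let go of the bin the first time, at about 0.26 rad by my estimate, it did not fall shut by itself. It needed the push from the front, up to 26 N against the stop.

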